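# Set up the drip stand and hang the cleaned baskets

### The job

The rinsed baskets have to drip dry. Move the plaster cast that was left on the drip stand onto the bare bench, standing upright, then set the drip tray down on the stand's two pegs so that it lies flat on the foot plate, swing the hook arm out over it until it clicks home at its stop, and hang every basket on the mat by its handle on the arm, one to a hook, hanging free and still. Leave the jar, the bottle and the spatula alone.

Things in the scene. Friction and masses are not known exactly. Their poses are not given: they have to be found in the camera images.
- stand: Fixed steel drip stand. Origin: under its post, on the bench; z up. The foot plate, 8 thick and 190 wide (x), reaches from y = -60 to +225; the post, 18 diameter, stands at the origin and carries the hook arm on a vertical hinge at its top. The stand is turned about the vertical by up to 0.2 rad.
- tray_seat (a point): Where the tray's origin belongs, on the foot plate's upper face, 8 above the bench, midway between two upright pegs that stand 75 either way along y. Pegs: 10 diameter, 21 tall, the top 5 tapering to 4. The tray fits either way round. Axes as the stand's.
- hookarm (a joint): Arm angle. 0: bar along the stand's -x (to the robot); grows clockwise from above as the bar swings to the stand's +y; starts folded, -0.3 to 0; 1.571: end stop, bar over the tray seat. Stays where left (friction 0.04 N m). In the last 0.45 rad it must be pushed over a spring ball (2 to 3 N at mid bar), then snaps to the stop and holds against light knocks.
- hinge (a point): On the hinge axis, level with the hooks' upper faces, 200 above the bench. Fixed to the stand, same axes.
- bar_mid (a point): Middle of the bar between the hooks, on its centre line at its upper face, 122 from the hinge axis, 200 above the bench. Bar: 12 x 12, 215 long, 91 clear between the hooks on both sides; closed fingertips can push it there. Moves with the arm; x along the bar towards the hinge, z up.
- hook1 (a point): Hook: flat level strip 14 wide, 5 thick, standing out 68 square from the bar's side, the end turned up into a tip 20 higher. This one is 70 from the hinge axis, on the same side as hook2. Point: upper face of the strip, mid width, 42 out from the bar's centre line; a bail rests 8 to 65 out. Moves with the arm; x along the bar towards the hinge, y across, z up.
- hook2 (a point): Hook: flat level strip 14 wide, 5 thick, standing out 68 square from the bar's side, the end turned up into a tip 20 higher. This one is 175 from the hinge axis, on the same side as hook1. Point: upper face of the strip, mid width, 42 out from the bar's centre line; a bail rests 8 to 65 out. Moves with the arm; x along the bar towards the hinge, y across, z up.
- hook3 (a point): Hook: flat level strip 14 wide, 5 thick, standing out 68 square from the bar's side, the end turned up into a tip 20 higher. This one is 70 from the hinge axis, on the same side as hook4. Point: upper face of the strip, mid width, 42 out from the bar's centre line; a bail rests 8 to 65 out. Moves with the arm; x along the bar towards the hinge, y across, z up.
- hook4 (a point): Hook: flat level strip 14 wide, 5 thick, standing out 68 square from the bar's side, the end turned up into a tip 20 higher. This one is 175 from the hinge axis, on the same side as hook3. Point: upper face of the strip, mid width, 42 out from the bar's centre line; a bail rests 8 to 65 out. Moves with the arm; x along the bar towards the hinge, y across, z up.
- tray: Aluminium drip tray, 150 (x) by 200 (y), walls 26 high and 4 thick, floor 8 thick, 0.35 kg. Origin: centre of underside, z up. Two through holes, 14 diameter with low collars, at y = +-75. In the middle a solid upright grip, 14 thick (x), 56 long (y), its top 46 above the underside. Seated it lies flat on the foot plate, pegs through the holes.
- basket1: Steel wire basket, 76 (y) x 50 (x), sides 42 high, 0.16 kg, cleaned dental work fixed in it; may be absent. Origin: centre of underside, z up. Rigid upright bail of 8 round wire in its middle y-z plane: uprights at y = +-36, sloping in above 98 to a straight level top bar along y from -32 to +32, bar axis 106 above the underside. Opening between rim and bar: 68 wide, 60 high.
- basket2: Steel wire basket, 76 (y) x 50 (x), sides 42 high, 0.16 kg, cleaned dental work fixed in it; may be absent. Origin: centre of underside, z up. Rigid upright bail of 8 round wire in its middle y-z plane: uprights at y = +-36, sloping in above 98 to a straight level top bar along y from -32 to +32, bar axis 106 above the underside. Opening between rim and bar: 68 wide, 60 high.
- basket3: Steel wire basket, 76 (y) x 50 (x), sides 30 high, 0.16 kg, cleaned dental work fixed in it; may be absent. Origin: centre of underside, z up. Rigid upright bail of 8 round wire in its middle y-z plane: uprights at y = +-36, sloping in above 98 to a straight level top bar along y from -32 to +32, bar axis 106 above the underside. Opening between rim and bar: 68 wide, 72 high.
- basket4: Steel wire basket, 76 (y) x 50 (x), sides 30 high, 0.16 kg, cleaned dental work fixed in it; may be absent. Origin: centre of underside, z up. Rigid upright bail of 8 round wire in its middle y-z plane: uprights at y = +-36, sloping in above 98 to a straight level top bar along y from -32 to +32, bar axis 106 above the underside. Opening between rim and bar: 68 wide, 72 high.
- basket1_bail (a point): Middle of the top bar of basket1's bail, on the bar's axis, 106 above the basket's underside; axes as the basket's (y along the bar). None if that basket is absent.
- basket2_bail (a point): Middle of the top bar of basket2's bail, on the bar's axis, 106 above the basket's underside; axes as the basket's (y along the bar). None if that basket is absent.
- basket3_bail (a point): Middle of the top bar of basket3's bail, on the bar's axis, 106 above the basket's underside; axes as the basket's (y along the bar). None if that basket is absent.
- basket4_bail (a point): Middle of the top bar of basket4's bail, on the bar's axis, 106 above the basket's underside; axes as the basket's (y along the bar). None if that basket is absent.
- mat: Black ribbed rubber draining mat, fixed, 270 x 260, top at 4 above the bench. The baskets start on it, upright. Origin: centre of underside.
- cast: White plaster cast of a jaw, left standing on the stand's foot plate where the tray belongs. A block 55 (x) by 66 (y) and 24 high, with a toothed arch on top up to 35; 0.22 kg. Origin: centre of underside, z up.
- jar: Bystander: small closed jar, 50 diameter, 50 tall. Origin: centre of underside. Not part of the job.
- bottle: Bystander: clear wash bottle, 52 diameter, 130 tall. Origin: centre of underside. Not part of the job.
- spatula: Bystander: plaster spatula, 180 long, lying flat on the bench beyond the stand. Not part of the job.
Not all that is in view belongs to the job. Leave any orange look-alike of the basket3 alone. Leave any red look-alike of the basket4 alone.

How it is judged (in metres and radians):
On the way, in this order (a step that is already met when the one before it is completed fails the run):
1. the plaster cast stands upright on the bare bench, off the stand (height (world z) of cast below 0.0025 m and angle between cast's own z axis and vertical below 0.15 rad), for 0.3 s.
2. the drip tray lies flat on the foot plate with both pegs through its holes (horizontal distance between tray and tray_seat below 0.005 m and z of tray in the frame of tray_seat below 0.004 m and angle between the x axis of tray and the x axis of tray_seat, either way round below 0.06 rad), for 0.3 s.
3. the hook arm is swung out to its stop, held by its detent (value of joint hookarm above 1.52 rad), for 0.3 s.
At the end, for the whole second after the job is handed in: Cast upright (0.15 rad) on the bare bench; tray on both pegs (5 mm, 4 mm in height, 0.06 rad); arm within 0.05 rad of its stop; every basket present hangs by its bail, bail middle within 45 mm of a hook point, one to a hook, borne by the arm and not the tray, tilted under 0.5 rad, still (0.06 m/s) (all of step 1 and all of step 2 and value of joint hookarm above 1.52 rad and (distance between basket1_bail and hook1 below 0.045 m or distance between basket1_bail and hook2 below 0.045 m or distance between basket1_bail and hook3 below 0.045 m or distance between basket1_bail and hook4 below 0.045 m) and contact force between each of basket1, basket2, basket3, basket4 and stand above 0.3 N and angle between each of basket1, basket2, basket3, basket4's own z axis and vertical below 0.5 rad and contact force between each of basket1, basket2, basket3, basket4 and tray below 0.2 N and linear speed of each of basket1, basket2, basket3, basket4 below 0.06 m/s and (distance between basket2_bail and hook1 below 0.045 m or distance between basket2_bail and hook2 below 0.045 m or distance between basket2_bail and hook3 below 0.045 m or distance between basket2_bail and hook4 below 0.045 m) and (distance between basket3_bail and hook1 below 0.045 m or distance between basket3_bail and hook2 below 0.045 m or distance between basket3_bail and hook3 below 0.045 m or distance between basket3_bail and hook4 below 0.045 m) and (distance between basket4_bail and hook1 below 0.045 m or distance between basket4_bail and hook2 below 0.045 m or distance between basket4_bail and hook3 below 0.045 m or distance between basket4_bail and hook4 below 0.045 m) and distance between basket1_bail and basket2_bail above 0.05 m and distance between each of basket1_bail, basket2_bail and basket3_bail above 0.05 m and distance between each of basket1_bail, basket2_bail, basket3_bail and basket4_bail above 0.05 m); the robot touches nothing.
It fails at once if the jar was moved more than 40 mm (distance of jar from where it was at the start of the episode above 0.04 m).
It fails at once if the bottle was moved more than 40 mm (distance of bottle from where it was at the start of the episode above 0.04 m).
It fails at once if the spatula was moved more than 40 mm (distance of spatula from where it was at the start of the episode above 0.04 m).
Of basket1, basket2, basket3, basket4 only 3 to 4 are there at a start; the rules pass over those that are not, and their reading is None.
At some moment in a run one of basket1, basket2, basket3, basket4, tray may be knocked a few centimetres aside while the robot is not near it.
It also fails if it takes over 210 s, if anything falls off the work surface, if the arm or the gripper's body presses on something with over 40 N, if the wrist force passes 120 N, or if a joint passes its speed limit or range.

### The arm

A 6-joint arm with a two-finger parallel gripper is mounted at the origin on the work surface. World frame = base frame: x ahead of the robot, y to its left, z up, the work surface at z = 0. Lengths are in mm, angles in rad, forces in N, time in s.
With the tool pointing down it reaches from about 375 to 750 mm from the base axis. Payload 9 kg.
Tool frame: the origin (TCP) lies at the very end of the fingers, on their centre line; the grasp point (between the pads) lies 19 mm behind it; z points along the fingers, y is the line along which they close (so a half turn about z gives the same grasp; the last joint's range is limited). The gripper opens to 85 mm and grips with 20 to 120 N. Pads are 22 mm wide; open, the fingers measure 114 mm over their backs; the gripper's body (76 mm by 85 mm) begins 54 mm behind the grasp point. The pads swing forward as they close: fully open they stand 13 mm farther back than shut.
Start: joints at [-1.442, 0.104, 0.097, 1.564, 0, 1.353], TCP at [203.945, -564.308, 231.331] pointing down, gripper open.
Joint ranges: [-2.99, 2.99], [-0.84, 1.86], [-1.1, 1.16], [-1.84, 2.11], [-1.51, 1.56], [-3.14, 3.14]. Speed limits (rad/s): [2.22, 2.22, 2.57, 3.14, 3.14, 3.14].

### API

Orientations are given as a rotation vector (axis times angle).
In Python, from bench import sensors, vision, order, nets gives the robot as it stands.
- The arm moves only by the shell command python3 -m handwheel 'ROWS' [OPENING] [FORCE]. ROWS is text: rows parted by semicolons, each of 4 numbers parted by spaces: the shift along the tool's x, y, z each as a share of 0.03 m, from -1 to 1, then the turn about the tool's z as a share of 4 degrees, from -1 to 1. In form: tx ty tz twist; .... A call has exactly 8 rows; each row shifts and turns the commanded pose from where the row before left it, along the tool's axes as they then stand; what a row does not reach is not made up. A row lasts 1/12 s, in which the tool goes at most 41.7 mm and 7.16 degrees, less where a joint would pass 70% of its speed; a pose out of reach is approached as far as the arm can. A call with a number of a shift or a turn outside -1 to 1 is refused whole. A call with a gripper value outside its range is refused whole. OPENING is the closure, from -1 (fully open) to 1 (shut), set as the call begins (- or left out, the last holds). The fingers move at their own pace and stop on an object; FORCE is the grip in N (left out, the last holds). Time passes only in rows, so rows that do not move let the fingers close, or fill a call up. It gives the time, the measured TCP pose, the force, the opening and the grip force at its end, in the units of the state.
- sensors.get_obs(): the state, without advancing time (a new reading comes with each control period).
- vision.snapshot(name): name is "scene" or "top"; returns a dict with "frame" (400x640x3 uint8, blue, green, red), "range_z" (400x640 float32, mm along the optical axis (not along the pixel's ray), 0 where there is no reading), "vfov" (degrees; the focal length in pixels is half the picture's height over the tangent of half this angle, whatever the lens; pixels are square), "cx", "cy" (the principal point, pixels), "k1" (the pictures are not rectified: a ray, as slopes to the right and down, at radius r is drawn at 1 + k1 r^2 times it, then the intrinsics apply), "xyz" and "orientation" of the camera in the world. Camera axes: x right, y down, z forward; pixel columns grow to the right and rows downward; lengths in mm; the calibration is good to about 2 mm. A picture is of the moment at which its call begins.
- order.sign_off(): hands the job in; it is judged then, once.
Trained networks look in the newest picture that a camera, given by its name, has taken for a name from the list of things; names that differ only in an ending like _2 or _b are one class to them, and where a whole thing is asked for, a point or a joint stands for the part that bears it (a point fixed in the world has none). Each returns a list of dicts, best first, with "conf" (0 to 1); they miss things now and then, are a little off and sometimes report something else, mostly with a low value. They report only what shows in the picture. A call takes as long as a camera call. They do not tell look-alikes from the thing itself.
- nets.outline_of(camera, label): "region" (400x640 bool, what is visible of it) and "box" ([centre column, centre row, width, height] in pixels, round what is visible of it).
- nets.landmark_of(camera, label): "position" ([row, column] in pixels: a listed point, or the origin of a listed thing).
The state is a dict: "time_s": time; "joint_positions": joint angles; "dq": joint speeds; "tau": joint torques, N m; "tool_pos": TCP position; "orientation": TCP orientation; "force": force on the tool from outside, world axes, zero at the start; "wrist_torque": the same for the moment, N m; "finger_gap": finger opening in mm; "grasp_force": force on a finger pad.
Only numpy, scipy, OpenCV 4.12 (cv2) and the standard library are available. Lean on these libraries where they do the work, as an engineer would, in place of code of your own. Each camera call takes 0.05 s, during which the arm holds its last target. There are 200 camera calls.

## Working session

There is one attempt and no reset: what is moved stays moved. The work goes in short steps, Python scripts to look and compute and a shell command to move; the robot and the scene stay as the last step left them, time stands still between calls to the robot, and variables do not carry over. Pictures are saved under pics/ and viewed, at most 14 in all, crops included, and the job is handed in when it is done.

```bash
ls; mkdir -p pics; cat > h.py <<'E'
import numpy as np, cv2
from scipy.spatial.transform import Rotation as R
from bench import sensors, vision, order, nets
def snap(n):
    s=vision.snapshot(n); s['f']=200/np.tan(np.radians(s['vfov'])/2); o=np.array(s['orientation'],float)
    s['R']=R.from_rotvec(o).as_matrix() if o.size==3 else o; return s
def ray(s,r,c):
    x=(np.asarray(c,float)-s['cx'])/s['f'];y=(np.asarray(r,float)-s['cy'])/s['f'];u,v=x,y
    for _ in range(20):
        k=1+s['k1']*(u*u+v*v);u,v=x/k,y/k
    return np.stack([u,v,np.ones_like(u)],-1)
def pt(s,r,c,d): return np.array(s['xyz'])+(ray(s,r,c)*np.asarray(d)[...,None])@s['R'].T
def atz(s,r,c,z):
    w=ray(s,r,c)@s['R'].T;p=np.array(s['xyz']);return p+w*((z-p[2])/w[...,2])[...,None]
def cloud(s):
    r,c=np.mgrid[0:400,0:640];P=pt(s,r,c,s['range_z']);P[s['range_z']<=0]=np.nan;return P
def tool():
    o=sensors.get_obs();return o,R.from_rotvec(o['orientation']).as_matrix()
E
python3 - <<'E'
from h import *
for n in('scene','top'):
    s=snap(n);cv2.imwrite(f'pics/{n}0.png',s['frame']);print(n,s['vfov'],s['xyz'],s['R'].round(3).tolist(),s['k1'],s['cx'],s['cy'])
o,T=tool();print(o,T.round(3))
E
```

```text
pics
scene 47.24518609308747 [1071.25856145 -505.83265777 1269.09718521] [[0.737, 0.566, -0.371], [0.676, -0.617, 0.402], [-0.001, -0.547, -0.837]] 0.02735874212141883 318.815925100894 204.23208884262905
top 55.8284535299289 [ 426.86605497   26.48089785 1185.69569767] [[0.008, -0.988, 0.152], [-1.0, -0.011, -0.016], [0.017, -0.151, -0.988]] -0.01869383539332833 316.18866014751796 198.86927001459847
{'time_s': 0.1, 'joint_positions': array([-1.44169277e+00,  1.04657395e-01,  9.65575221e-02,  1.56386480e+00,
        6.24486458e-06,  1.35313463e+00]), 'dq': array([ 0.00065841, -0.00017418,  0.00049669,  0.00059315,  0.00024481,
       -0.00065956]), 'tau': array([ 7.63451069e-03, -5.58201635e+01,  5.04725039e+01,  1.28066094e-02,
       -1.37682118e-04, -8.71718100e-06]), 'tool_pos': array([ 203.90994048, -563.99028284,  230.59540897]), 'orientation': array([-3.09334085e+00, -5.41771296e-01, -9.10019450e-05]), 'force': array([-0.36480073,  0.00404093, -0.50745327]), 'wrist_torque': array([-0.00324786,  0.02247874,  0.00233001]), 'grasp_force': 0.0, 'finger_gap': 85.61687771146612} [[ 0.94   0.34  -0.   ]
 [ 0.34  -0.94   0.001]
 [ 0.    -0.001 -1.   ]]
```

View pics/scene0.png

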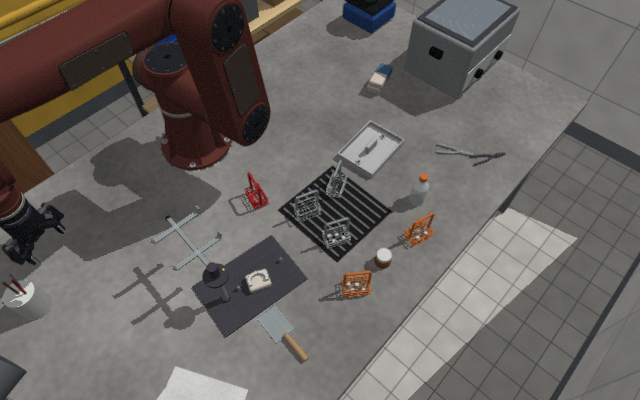

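View pics/top0.png

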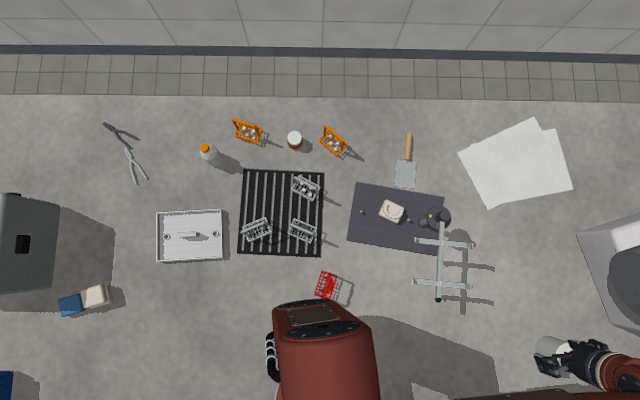

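```bash
python3 - <<'E'
from h import *
S={n:snap(n) for n in('scene','top')}
Z=dict(tray_seat=8,hinge=200,bar_mid=200,hook1=200,hook2=200,hook3=200,hook4=200,tray=0,cast=8,basket1_bail=110,basket2_bail=110,basket3_bail=110,basket4_bail=110,jar=0,bottle=0)
for l,z in Z.items():
    for n in S:
        for d in nets.landmark_of(n,l)[:4]:
            if d['conf']<.3: continue
            r,c=d['position'];print(l,n,round(d['conf'],2),np.round([c,r]).astype(int),atz(S[n],r,c,z)[:2].round(1))
s=S['top'];P=cloud(s)
# plate
im=s['frame'].astype(int)
m=((im.max(2)<85)&(abs(P[...,2]-8)<5));m[:, :335]=0;m[:,470:]=0
n,lab,st,ce=cv2.connectedComponentsWithStats(m.astype(np.uint8));i=1+st[1:,4].argmax()
m=lab==i;print('plate',st[i],np.nanmedian(P[m][:,2]))
q=P[m][:,:2].astype(np.float32);print(cv2.minAreaRect(q))
# tray
m=(P[...,2]>4)&(P[...,2]<60);m[:,:145]=0;m[:,235:]=0;m[:195]=0;m[275:]=0
n,lab,st,ce=cv2.connectedComponentsWithStats(m.astype(np.uint8));i=1+st[1:,4].argmax();m=lab==i
print('tray',cv2.minAreaRect(P[m][:,:2].astype(np.float32)));g=m&(P[...,2]>38);print('grip',cv2.minAreaRect(P[g][:,:2].astype(np.float32)),g.sum(),np.nanmax(P[m][:,2]))
# cast
m=(P[...,2]>18)&(P[...,2]<60);m[:,:375]=0;m[:,408:]=0;m[:195]=0;m[228:]=0
print('cast',cv2.minAreaRect(P[m][:,:2].astype(np.float32)),np.percentile(P[m][:,2],[10,50,90]))
E
```

```text
tray_seat scene 0.96 [260 276] [ 556.1 -208.5]
tray_seat scene 0.46 [371 148] [489.4 403.1]
tray_seat top 0.9 [382 214] [ 561.1 -201.5]
hinge scene 0.92 [214 268] [ 530.7 -316.8]
hinge scene 0.31 [259 282] [ 645.5 -266.1]
hinge top 0.97 [440 218] [ 531.7 -318.2]
bar_mid top 0.73 [391 210] [ 549.3 -186.3]
bar_mid top 0.56 [441 266] [ 404.8 -315.4]
hook1 scene 0.82 [187 215] [ 354.4 -263. ]
hook1 scene 0.79 [211 239] [ 461.3 -266.4]
hook1 scene 0.73 [183 261] [ 458.1 -357.6]
hook1 scene 0.66 [163 235] [ 357.1 -345.2]
hook1 top 0.83 [427 243] [ 465.2 -280.6]
hook1 top 0.71 [452 244] [ 461.2 -347.3]
hook1 top 0.71 [455 285] [ 357.2 -349.9]
hook1 top 0.65 [426 282] [ 363.2 -274.7]
hook2 scene 0.82 [187 215] [ 354.4 -263. ]
hook2 scene 0.79 [211 239] [ 461.3 -266.4]
hook2 scene 0.73 [183 261] [ 458.1 -357.6]
hook2 scene 0.66 [163 235] [ 357.1 -345.2]
hook2 top 0.83 [427 243] [ 465.2 -280.6]
hook2 top 0.71 [452 244] [ 461.2 -347.3]
hook2 top 0.71 [455 285] [ 357.2 -349.9]
hook2 top 0.65 [426 282] [ 363.2 -274.7]
hook3 scene 0.82 [187 215] [ 354.4 -263. ]
hook3 scene 0.79 [211 239] [ 461.3 -
[... 1373 characters left out ...]
56 228] [507.6 181. ]
jar scene 0.64 [381 261] [789.8  80. ]
jar top 0.73 [295 146] [781.5  76.5]
bottle scene 0.66 [416 199] [735.4 338.1]
bottle top 0.9 [214 159] [735.7 336.4]
plate [357 200  64  34 483] 8.6686716800682
((560.38916015625, -220.14060974121094), (198.2027130126953, 95.98236846923828), 78.94465637207031)
tray ((493.50762939453125, 400.30145263671875), (157.4022674560547, 216.00558471679688), 4.844278812408447)
grip ((490.9297180175781, 394.9017333984375), (12.38379192352295, 56.08449172973633), 0.6484897136688232) 89 49.66282908112021
cast ((565.7651977539062, -236.31431579589844), (88.1633529663086, 56.07538604736328), 64.2549819946289) [28.60956188 33.10498568 43.93755525]
```

```bash
python3 - <<'E'
from h import *
s=snap('top');P=cloud(s)
a=s['frame'][160:260,230:460];cv2.imwrite('pics/a.png',cv2.resize(a,None,fx=3.4,fy=3.4,interpolation=cv2.INTER_CUBIC))
# high points of stand
m=(P[...,2]>185)&(P[...,2]<240);m[:,:340]=0;m[:,500:]=0;m[320:]=0
print(m.sum(),cv2.minAreaRect(P[m][:,:2].astype(np.float32)))
# bails
m=(P[...,2]>98)&(P[...,2]<118);m[:,:235]=0;m[:,330:]=0;m[:165]=0;m[262:]=0
n,lab,st,ce=cv2.connectedComponentsWithStats(m.astype(np.uint8))
for i in range(1,n):
    if st[i,4]>8:
        q=P[lab==i];print(st[i],q.mean(0).round(1),cv2.minAreaRect(q[:,:2].astype(np.float32)))
E
```

```text
1198 ((431.55474853515625, -313.9819030761719), (154.03790283203125, 235.83096313476562), 83.71974182128906)
[294 176  24  15  75] [639.   39.8 112.3] ((639.81298828125, 40.2523307800293), (78.0362777709961, 8.35602855682373), 62.18034362792969)
[241 221  26  13  77] [510.9 186.8 112.3] ((511.1285705566406, 187.25814819335938), (7.478625297546387, 76.66735076904297), 23.95684814453125)
[289 223  26  12  74] [506.1  48.9 112.8] ((506.8351745605469, 50.012664794921875), (77.94593048095703, 8.04305362701416), 66.98904418945312)
```

View pics/a.png

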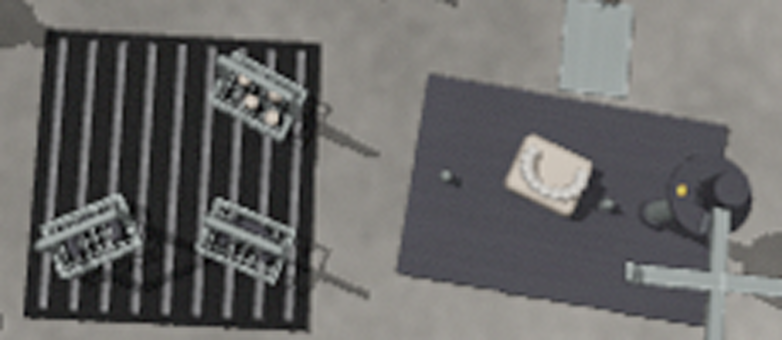

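```bash
python3 - <<'E'
from h import *
for n in('top','scene'):
    s=snap(n);P=cloud(s);im=s['frame'].astype(int);X,Y,Zz=P[...,0],P[...,1],P[...,2]
    print(n)
    near=(abs(X-561)<110)&(abs(Y+204)<130)
    m=near&(Zz>16)&(Zz<34)&(im.max(2)<150)
    k,lab,st,ce=cv2.connectedComponentsWithStats(m.astype(np.uint8))
    for i in range(1,k):
        if st[i,4]>3: q=P[lab==i];print(' peg?',st[i],q.mean(0).round(1), np.round(q.max(0),1))
    m=near&(Zz>18)&(Zz<50)&(im.min(2)>140)
    k,lab,st,ce=cv2.connectedComponentsWithStats(m.astype(np.uint8));i=1+st[1:,4].argmax();m=lab==i
    print(' cast',st[i],cv2.minAreaRect(P[m][:,:2].astype(np.float32)),np.percentile(Zz[m],[5,50,95]).round(1))
    # plate edges: z ~8 dark
    m=(abs(X-561)<140)&(abs(Y+214)<190)&(abs(Zz-8)<4)&(im.max(2)<95)
    k,lab,st,ce=cv2.connectedComponentsWithStats(m.astype(np.uint8));m=np.isin(lab,1+np.where(st[1:,4]>60)[0])
    hull=cv2.convexHull(P[m][:,:2].astype(np.float32));print(' plate',cv2.minAreaRect(hull))
    m=(Zz>22)&(Zz<34)&(abs(X-490)<110)&(abs(Y-400)<130)
    print(' trayrim',m.sum(),cv2.minAreaRect(P[m][:,:2].astype(np.float32)),np.median(Zz[m]))
    m=(Zz>40)&(Zz<56)&(abs(X-490)<50)&(abs(Y-400)<50)
    if m.sum()>5: print(' grip',m.sum(),cv2.minAreaRect(P[m][:,:2].astype(np.float32)),P[m].mean(0),cv2.fitLine(P[m][:,:2].astype(np.float32),2,0,.01,.01).ravel())
    m=(Zz>190)&(Zz<212)&(abs(X-440)<130)&(abs(Y+315)<90)
    print(' armpts',m.sum(),np.median(Zz[m]))
    m=(abs(X-531)<40)&(abs(Y+318)<40)&(Zz>150)&(Zz<300);print(' hub z',np.percentile(Zz[m],[50,90,100]))
E
```

```text
top
 peg? [395 203  10   7  11] [ 586.2 -252.5   29.5] [ 593.9 -237.2   31.7]
 peg? [360 210   3   3   8] [ 568.  -131.5   26.4] [ 571.1 -128.3   29.5]
 peg? [398 217   3   5   6] [ 544.3 -247.7   30.9] [ 549.9 -244.6   33.3]
 peg? [407 218   4   3  10] [ 544.1 -279.6   24.9] [ 548.  -275.6   29.7]
 peg? [419 218   7   8  27] [ 536.  -319.3   22.3] [ 548.8 -313.4   33.4]
 cast [379 200  25  23 338] ((569.5501098632812, -224.19834899902344), (62.667728424072266, 51.19301223754883), 64.94947814941406) [27.2 33.4 44.8]
 plate ((548.48828125, -243.01898193359375), (285.3042907714844, 188.33102416992188), 80.62034606933594)
 trayrim 337 ((491.5326843261719, 396.20379638671875), (150.6697998046875, 202.02197265625), 4.157558441162109) 25.426245998706236
 grip 86 ((490.8408508300781, 395.5255432128906), (12.38670825958252, 55.06317138671875), 0.5303471088409424) [491.04357373 395.91173682  45.0803946 ] [ 5.6538057e-02 -9.9840045e-01  4.9104358e+02  3.9591174e+02]
 armpts 1019 200.32204555149224
 hub z [173.95464586 220.07060528 225.69637932]
scene
 peg? [279 258   3   3   8] [ 567.6 -131.5 
[... 384 characters left out ...]
1 -310.5   33.3]
 cast [246 269  25  21 283] ((569.6273803710938, -223.94046020507812), (62.116676330566406, 51.03229522705078), 62.45079040527344) [27.8 32.8 44.7]
 plate ((548.2015380859375, -242.3291015625), (288.32440185546875, 190.84603881835938), 80.46392059326172)
 trayrim 232 ((490.57049560546875, 395.40081787109375), (152.69078063964844, 204.09405517578125), 3.8408455848693848) 25.50323011027433
 grip 47 ((491.2073669433594, 395.8708801269531), (14.549365043640137, 56.413692474365234), 6.896454334259033) [491.06790193 393.20559791  45.23829899] [ 1.1203247e-01 -9.9370456e-01  4.9106790e+02  3.9320560e+02]
 armpts 897 199.27462043797664
 hub z [172.01634034 218.4701609  225.07781432]
```

```bash
cat >> h.py <<'E'
def go(x,y,z=None,psi=None):
    """displacement in tool axes, units of 30 mm; twist in units of 4 deg (apply shift at present heading)"""
    o,T=tool();p=o['tool_pos'];ps=np.degrees(np.arctan2(T[1,0],T[0,0]))
    d=T.T@(np.array([x,y,p[2] if z is None else z])-p)/30
    tw=None if psi is None else (-((psi-ps+180)%360-180)/4).round(2)
    print('t',round(o['time_s'],1),'at',p.round(1),'psi',ps.round(1),'shift',d.round(3),'twist',tw,'gap',round(o['finger_gap'],1),'F',o['force'].round(1))
E
python3 -m handwheel '0 0 -.3 -1;0 0 -.3 -1;0 0 -.3 -1;0 0 -.3 -1;0 0 -.3 -1;0 0 -.3 -1;0 0 -.3 -1;0 0 -.3 -1' -1 40
python3 -m handwheel '0 0 0 -1;0 0 0 -1;0 0 0 -1;0 0 0 0;0 0 0 0;0 0 0 0;0 0 0 0;0 0 0 0'
python3 -c "from h import *;go(569.6,-224,None,63.7)"
```

```text
time_s: 2.52
tool_pos: [203.9, -564.3, 303.8]
orientation: [2.823, 1.379, -0.0]
force: [-0.5, -0.0, 0.3]
finger_gap: 85.7
grasp_force: 0.0
time_s: 3.18
tool_pos: [203.9, -564.3, 303.3]
orientation: [2.667, 1.66, -0.0]
force: [1.0, 0.3, 0.6]
finger_gap: 85.4
grasp_force: 0.0
t 3.2 at [ 203.9 -564.3  303.3] psi 63.8 shift [15.558  5.931 -0.   ] twist 0.03 gap 85.4 F [1.  0.3 0.6]
```

```bash
python3 -m handwheel '.97 .37 0 0;.97 .37 0 0;.97 .37 0 0;.97 .37 0 0;.97 .37 0 0;.97 .37 0 0;.97 .37 0 0;.97 .37 0 0' >/dev/null
python3 -m handwheel '.97 .37 0 0;.97 .37 0 0;.97 .37 0 0;.97 .37 0 0;.97 .37 0 0;.97 .37 0 0;.97 .37 0 0;.97 .37 0 0' >/dev/null
python3 -m handwheel '0 0 1 0;0 0 1 0;0 0 1 0;0 0 1 0;0 0 1 0;0 0 1 0;0 0 0 0;0 0 0 0' >/dev/null
python3 - <<'E'
from h import *
go(569.6,-224,12,63.7)
s=snap('scene');cv2.imwrite('pics/b.png',cv2.resize(s['frame'][140:340,120:340],None,fx=2.7,fy=2.7))
E
```

```text
t 5.2 at [ 567.4 -223.9  122.3] psi 63.8 shift [0.027 0.079 3.677] twist 0.03 gap 85.4 F [-0.6  1.   0.7]
```

View pics/b.png

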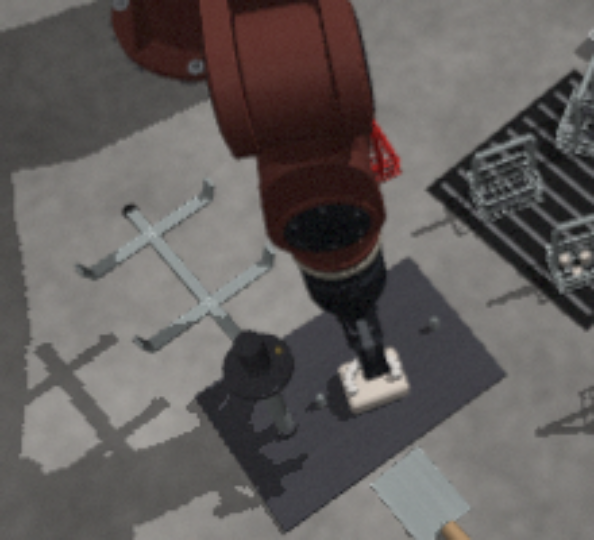

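```bash
python3 -m handwheel '.03 .08 .6 0;0 0 .6 0;0 0 .6 0;0 0 .6 0;0 0 .6 0;0 0 .4 0;0 0 .28 0;0 0 0 0' 
python3 -m handwheel '0 0 0 0;0 0 0 0;0 0 0 0;0 0 0 0;0 0 0 0;0 0 0 0;0 0 0 0;0 0 0 0' 1 40
python3 -m handwheel '0 0 -.2 0;0 0 -.5 0;0 0 -.8 0;0 0 -1 0;0 0 -1 0;0 0 -.5 0;0 0 0 0;0 0 0 0'
python3 -c "from h import *;go(405,-130,None,63.7)"
```

```text
time_s: 5.9
tool_pos: [571.0, -224.8, 12.7]
orientation: [-2.666, -1.661, 0.0]
force: [0.1, 0.6, -1.3]
finger_gap: 85.4
grasp_force: 0.0
time_s: 6.57
tool_pos: [571.9, -225.3, 14.6]
orientation: [2.664, 1.661, 0.001]
force: [-1.1, 0.5, 6.7]
finger_gap: 53.7
grasp_force: 43.6
time_s: 7.23
tool_pos: [571.5, -225.1, 133.7]
orientation: [2.665, 1.661, 0.001]
force: [-0.2, -0.3, -2.1]
finger_gap: 53.9
grasp_force: 42.9
t 7.2 at [ 571.5 -225.1  133.7] psi 63.9 shift [ 0.401 -6.378 -0.011] twist 0.04 gap 53.9 F [-0.2 -0.3 -2.1]
```

```bash
python3 -m handwheel '.06 -.8 0 0;.06 -.8 0 0;.06 -.8 0 0;.06 -.8 0 0;.05 -.8 0 0;.05 -.8 0 0;.05 -.8 0 0;0 -.78 0 0'
python3 -m handwheel '0 0 .9 0;0 0 .9 0;0 0 .9 0;0 0 .8 0;0 0 .4 0;0 0 .2 0;0 0 .1 0;0 0 0 0'
python3 -c "from h import *;go(405,-130,7,63.7)"
```

```text
time_s: 7.9
tool_pos: [402.4, -128.6, 130.6]
orientation: [-2.663, -1.66, 0.002]
force: [-0.4, 0.6, -1.7]
finger_gap: 54.0
grasp_force: 43.1
time_s: 8.57
tool_pos: [403.3, -129.2, 6.4]
orientation: [-2.664, -1.661, 0.002]
force: [-0.5, -0.4, -1.5]
finger_gap: 53.7
grasp_force: 43.6
t 8.6 at [ 403.3 -129.2    6.4] psi 63.9 shift [ 0.001  0.062 -0.02 ] twist 0.05 gap 53.7 F [-0.5 -0.4 -1.5]
```

```bash
python3 -m handwheel '0 0 .05 0;0 0 .05 0;0 0 0 0;0 0 0 0;0 0 0 0;0 0 0 0;0 0 0 0;0 0 0 0'
python3 -m handwheel '0 0 0 0;0 0 0 0;0 0 0 0;0 0 0 0;0 0 0 0;0 0 0 0;0 0 0 0;0 0 0 0' -1
python3 -m handwheel '0 0 -1 0;0 0 -1 0;0 0 -1 0;0 0 -1 0;0 0 -1 0;0 0 -1 0;0 0 -1 0;0 0 -1 0'
python3 - <<'E'
from h import *
for n in('top','scene'):
    s=snap(n);P=cloud(s);im=s['frame'].astype(int);X,Y,Zz=P[...,0],P[...,1],P[...,2]
    m=(abs(X-404)<60)&(abs(Y+129)<60)&(Zz>10)&(Zz<50)&(im.min(2)>120)
    if m.sum()>20: print('cast',n,m.sum(),cv2.minAreaRect(P[m][:,:2].astype(np.float32)),np.percentile(Zz[m],[5,50,95]).round(1))
    m=(Zz>22)&(Zz<34)&(abs(X-490)<140)&(abs(Y-400)<150)
    print(' trayrim',m.sum(),cv2.minAreaRect(P[m][:,:2].astype(np.float32)),np.median(Zz[m]))
    m=(Zz>39)&(Zz<56)&(abs(X-490)<80)&(abs(Y-400)<60)
    if m.sum()>5: print(' grip',m.sum(),cv2.minAreaRect(P[m][:,:2].astype(np.float32)),P[m].mean(0))
go(491,396,None,94)
E
```

```text
time_s: 9.23
tool_pos: [403.8, -129.6, 6.0]
orientation: [-2.665, -1.662, 0.002]
force: [-15.3, 9.2, 34.2]
finger_gap: 54.0
grasp_force: 47.9
time_s: 9.9
tool_pos: [404.3, -130.0, 3.8]
orientation: [-2.666, -1.662, 0.0]
force: [0.3, -0.3, 0.0]
finger_gap: 85.1
grasp_force: 0.0
time_s: 10.57
tool_pos: [404.2, -129.8, 245.4]
orientation: [2.666, 1.662, 0.0]
force: [0.0, 0.0, 0.7]
finger_gap: 85.6
grasp_force: 0.0
cast top 292 ((409.22479248046875, -128.79690551757812), (56.912357330322266, 53.159297943115234), 63.98033905029297) [18.8 24.7 36.8]
 trayrim 343 ((491.353515625, 395.9110107421875), (150.2488555908203, 202.54428100585938), 4.185129642486572) 25.847579853608067
 grip 86 ((490.84088134765625, 395.265625), (12.493574142456055, 53.333805084228516), 0.32578492164611816) [491.1536613  395.88623896  45.59774309]
cast scene 261 ((405.54608154296875, -130.70208740234375), (62.354496002197266, 56.82268524169922), 62.4124641418457) [18.9 24.9 35.5]
 trayrim 223 ((489.3742370605469, 394.8021240234375), (150.57969665527344, 205.93121337890625), 4.177309989929199) 24.998384353499887
 grip 53 ((490.0641784667969, 394.5804748535156), (13.555685997009277, 56.53865432739258), 4.743228435516357) [490.7251388  393.57177785  44.40202363]
t 10.7 at [ 405.8 -131.   248.7] psi 63.9 shift [17.023 -5.188 -0.056] twist -7.53 gap 85.0 F [ 0.7 -0.8  0.1]
```

```bash
python3 -m handwheel '0 0 0 -1;0 0 0 -1;0 0 0 -1;0 0 0 -1;0 0 0 -1;0 0 0 -1;0 0 0 -1;0 0 0 -.5' >/dev/null
python3 -c "from h import *;go(490.9,395.2,None,94)"
```

```text
t 11.3 at [ 404.2 -129.8  243.1] psi 94.1 shift [1.725e+01 4.133e+00 5.000e-03] twist 0.02 gap 85.7 F [-0.5  0.4 -0. ]
```

```bash
python3 -m handwheel '1 .24 0 0;1 .24 0 0;1 .24 0 0;1 .24 0 0;1 .24 0 0;1 .24 0 0;1 .24 0 0;1 .24 0 0' >/dev/null
python3 -m handwheel '1 .24 0 0;1 .24 0 0;1 .24 0 0;1 .24 0 0;1 .24 0 0;1 .24 0 0;1 .24 0 0;1 .24 0 0' >/dev/null
python3 -m handwheel '1 .24 0 0;.25 .05 0 0;0 0 1 0;0 0 1 0;0 0 1 0;0 0 1 0;0 0 1 0;0 0 0 0' 
python3 -c "from h import *;go(490.9,395.2,16,94)"
```

```text
time_s: 13.33
tool_pos: [489.2, 392.4, 86.3]
orientation: [-2.143, -2.292, 0.016]
force: [-1.2, -0.7, -0.2]
finger_gap: 85.5
grasp_force: 0.0
t 13.3 at [489.2 392.4  86.3] psi 93.9 shift [0.099 0.086 2.341] twist -0.04 gap 85.5 F [-1.2 -0.7 -0.2]
```

```bash
python3 -m handwheel '.1 .08 .5 0;0 0 .5 0;0 0 .5 0;0 0 .5 0;0 0 .25 0;0 0 .1 0;0 0 0 0;0 0 0 0' 
python3 -m handwheel '0 0 0 0;0 0 0 0;0 0 0 0;0 0 0 0;0 0 0 0;0 0 0 0;0 0 0 0;0 0 0 0' 1 80
python3 -c "from h import *;go(490.9,395.2,16,94)"
python3 -m handwheel '0 0 -.2 0;0 0 -.5 0;0 0 -.8 0;0 0 -1 0;0 0 -1 0;0 0 -1 0;0 0 -.5 0;0 0 0 0'
python3 - <<'E'
from h import *
go(555.7+70*.164,-205.2+70*.9865,None,80.6)
for n in('top','scene'):
    s=snap(n);P=cloud(s);X,Y,Zz=P[...,0],P[...,1],P[...,2]
    z=np.median(Zz[(abs(X-490)<90)&(abs(Y-395)<110)&(Zz>140)&(Zz<200)]);print(n,'trayz',z)
    cv2.imwrite(f'pics/c_{n}.png',s['frame'])
E
```

```text
time_s: 14.0
tool_pos: [496.0, 398.3, 24.6]
orientation: [2.145, 2.295, 0.002]
force: [0.7, -0.3, 0.1]
finger_gap: 85.5
grasp_force: 0.0
time_s: 14.67
tool_pos: [495.3, 398.0, 23.6]
orientation: [2.145, 2.295, 0.0]
force: [-0.8, -0.0, 3.5]
finger_gap: 12.3
grasp_force: 80.7
t 14.7 at [495.3 398.   23.6] psi 93.9 shift [-0.082 -0.151  0.254] twist -0.03 gap 12.3 F [-0.8 -0.   3.5]
time_s: 15.33
tool_pos: [497.0, 398.7, 177.9]
orientation: [2.144, 2.293, 0.009]
force: [0.1, 0.3, -2.0]
finger_gap: 12.0
grasp_force: 80.0
t 15.3 at [497.  398.7 177.9] psi 93.9 shift [-17.945   1.134  -0.034] twist 3.32 gap 12.0 F [ 0.1  0.3 -2. ]
top trayz 162.63455634430773
scene trayz 159.87063648757908
```

View pics/c_scene.png

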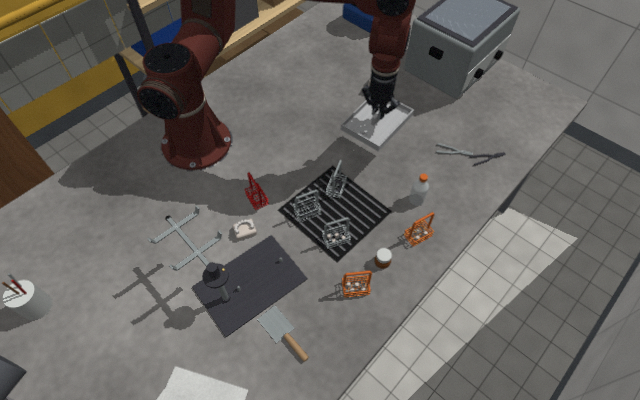

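```bash
python3 -m handwheel '0 0 0 .66;0 0 0 .66;0 0 0 .66;0 0 0 .66;0 0 0 .66;0 0 0 0;0 0 0 0;0 0 0 0' >/dev/null
python3 -c "from h import *;go(555.7+85*.164,-205.2+85*.9865,70,80.7)"
```

```text
t 16.1 at [494.6 397.6 171.9] psi 80.8 shift [-16.666   5.253   3.409] twist 0.01 gap 12.5 F [ 0.1 -0.7 -2.4]
```

```bash
python3 -m handwheel '-.6 .2 0 0;-1 .31 0 0;-1 .31 0 0;-1 .31 0 0;-1 .31 0 0;-1 .31 0 0;-1 .31 0 0;-1 .31 0 0' >/dev/null
python3 -m handwheel '-1 .31 0 0;-1 .31 0 0;-1 .31 0 0;-1 .31 0 0;-1 .31 0 0;-1 .31 0 0;-1 .31 0 0;-1 .31 0 0' >/dev/null
python3 -m handwheel '-1 .31 0 0;-.06 .1 0 0;0 0 .7 0;0 0 .7 0;0 0 .7 0;0 0 .7 0;0 0 .6 0;0 0 0 0' 
python3 -m handwheel '0 0 0 0;0 0 0 0;0 0 0 0;0 0 0 0;0 0 0 0;0 0 0 0;0 0 0 0;0 0 0 0' >/dev/null
python3 - <<'E'
from h import *
go(555.7,-205.2,50,80.7)
for n in('top','scene'):
    s=snap(n);P=cloud(s);X,Y,Zz=P[...,0],P[...,1],P[...,2]
    z=68
    m=(Zz>z-4)&(Zz<z+8)&(abs(X-565)<110)&(abs(Y+120)<130)
    print(n,m.sum(),cv2.minAreaRect(P[m][:,:2].astype(np.float32)),np.median(Zz[m]))
    cv2.imwrite(f'pics/d_{n}.png',cv2.resize(s['frame'][140:340,140:360] if n=='scene' else s['frame'][120:320,260:480],None,fx=2.7,fy=2.7))
E
```

```text
time_s: 18.1
tool_pos: [567.2, -119.4, 66.8]
orientation: [-2.389, -2.031, 0.004]
force: [-0.1, 0.8, -3.7]
finger_gap: 12.4
grasp_force: 79.6
t 18.8 at [ 569.9 -120.9   71.5] psi 80.7 shift [-2.849 -0.013  0.718] twist -0.01 gap 12.4 F [-0.3 -1.3 -3.5]
top 117 ((597.8385009765625, -33.07383728027344), (94.3547592163086, 163.30474853515625), 63.07908630371094) 72.8444339769917
scene 419 ((574.1008911132812, -103.447021484375), (235.96548461914062, 153.69073486328125), 80.25143432617188) 71.0060406151731
```

View pics/d_scene.png

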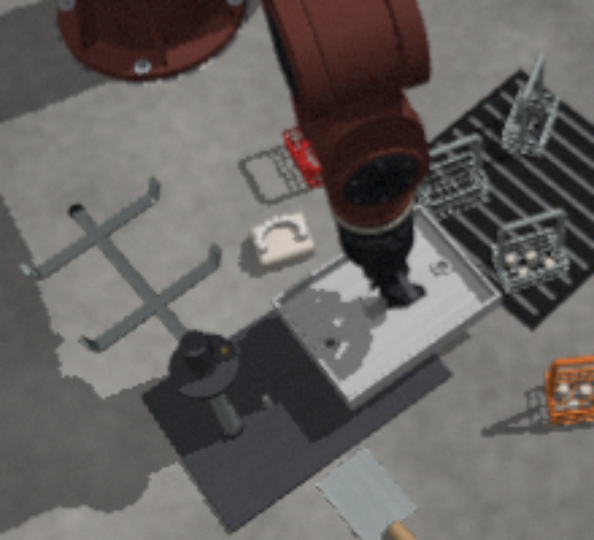

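```bash
python3 - <<'E'
from h import *
o,T=tool();p=o['tool_pos']
for n in('scene',):
    s=snap(n);P=cloud(s);g=nets.outline_of(n,'tray')[:1]
    m=g[0]['region']&(P[...,2]>68)&(P[...,2]<80);q=P[m]
    loc=(q-p)@T  # tool frame
    r=cv2.minAreaRect(loc[:,:2].astype(np.float32));print('rim in tool frame',g[0]['conf'],m.sum(),np.round(r[0],1),np.round(r[1],1),round(r[2],2),np.percentile(loc[:,0],[1,99]).round(1),np.percentile(loc[:,1],[1,99]).round(1),np.median(q[:,2]))
    for z in(60,):
        for c,rr in((303.3,239.3),(262.2,267.0)): print('hole',atz(s,rr,c,z).round(1),((atz(s,rr,c,z)-p)@T).round(1))
    b=s['frame'][225:285,240:330];cv2.imwrite('pics/e.png',cv2.resize(b,None,fx=8,fy=8,interpolation=cv2.INTER_CUBIC))
E
```

```text
rim in tool frame 0.6 331 [0.2 1.7] [201.7 153.3] 0.62 [-99.7 100.2] [-73.7  77.1] 72.36563978184063
hole [586.7 -48.9  60. ] [73.8  4.9 11.4]
hole [ 561.9 -195.4   60. ] [-74.8   4.2  11.4]
```

View pics/e.png

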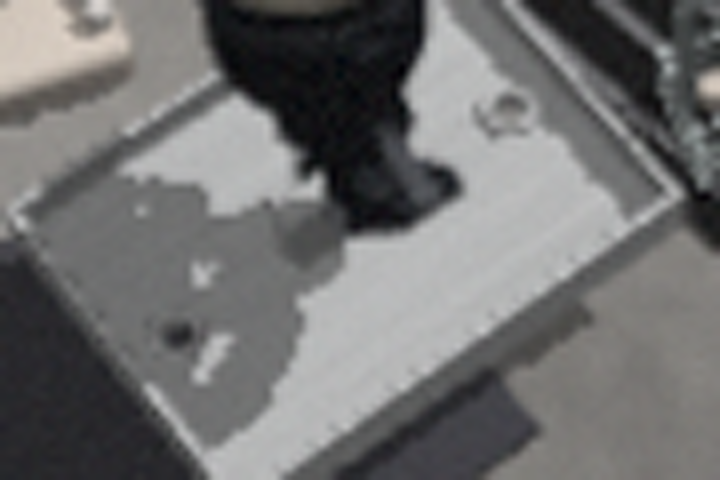

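```bash
python3 -m handwheel '-.3 0 0 0;-.5 0 0 0;-.5 0 0 0;-.5 0 0 0;-.5 0 0 0;-.4 0 0 0;-.15 0 0 0;0 0 0 0' >/dev/null
python3 -m handwheel '0 -.02 .1 0;0 0 .1 0;0 0 .1 0;0 0 .1 0;0 0 .1 0;0 0 0 0;0 0 0 0;0 0 0 0' 
python3 - <<'E'
from h import *
go(554.9,-205.1,31.6,80.7)
s=snap('scene');cv2.imwrite('pics/f.png',cv2.resize(s['frame'][220:310,190:310],None,fx=6,fy=6,interpolation=cv2.INTER_CUBIC))
E
```

```text
time_s: 20.3
tool_pos: [555.5, -205.1, 56.5]
orientation: [2.394, 2.034, -0.0]
force: [-0.2, 0.5, -3.4]
finger_gap: 12.6
grasp_force: 79.7
t 20.3 at [ 555.5 -205.1   56.5] psi 80.7 shift [-0.004 -0.02   0.829] twist -0.0 gap 12.6 F [-0.2  0.5 -3.4]
```

View pics/f.png

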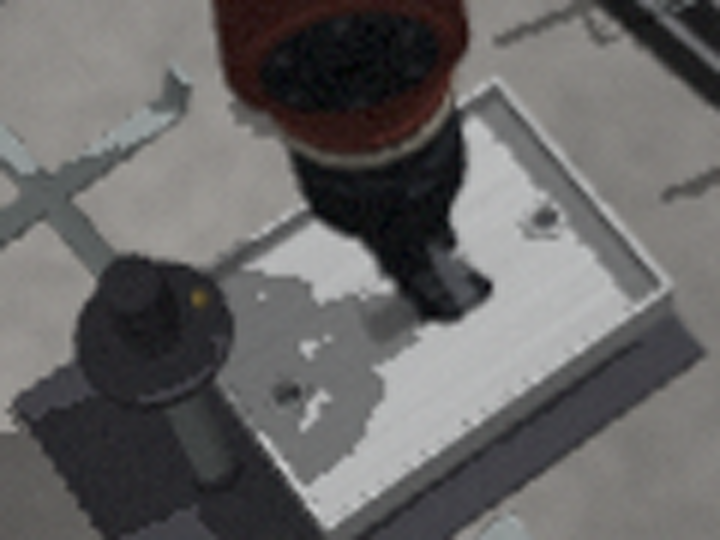

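```bash
python3 -m handwheel '0 0 .1 0;0 0 .1 0;0 0 .1 0;0 0 0 0;0 0 0 0;0 0 0 0;0 0 0 0;0 0 0 0' | egrep 'tool|force'
python3 -m handwheel '0 0 .1 0;0 0 .1 0;0 0 0 0;0 0 0 0;0 0 0 0;0 0 0 0;0 0 0 0;0 0 0 0' | egrep 'tool|force'
```

```text
tool_pos: [555.0, -205.0, 47.1]
force: [-3.0, 0.4, -4.8]
grasp_force: 79.6
tool_pos: [554.9, -205.0, 41.0]
force: [-5.3, -0.6, -5.4]
grasp_force: 79.7
```

```bash
python3 -m handwheel '0 -.04 .1 0;0 0 .1 0;0 0 0 0;0 0 0 0;0 0 0 0;0 0 0 0;0 0 0 0;0 0 0 0' | egrep 'tool|force'
python3 -m handwheel '0 0 .06 0;0 0 .06 0;0 0 0 0;0 0 0 0;0 0 0 0;0 0 0 0;0 0 0 0;0 0 0 0' | egrep 'tool|force'
```

```text
tool_pos: [554.5, -205.1, 35.6]
force: [-0.3, 1.2, -2.3]
grasp_force: 79.8
tool_pos: [554.3, -205.0, 31.8]
force: [-0.3, 0.4, -3.2]
grasp_force: 79.8
```

```bash
python3 -m handwheel '0 0 .02 0;0 0 0 0;0 0 0 0;0 0 0 0;0 0 0 0;0 0 0 0;0 0 0 0;0 0 0 0' -1 40| egrep 'tool|force'
python3 -m handwheel '0 0 -.5 0;0 0 -1 0;0 0 -1 0;0 0 -1 0;0 0 -1 0;0 0 -1 0;0 0 -1 0;0 0 -1 0' | egrep 'tool|force'
python3 -m handwheel '0 0 -.8 0;0 0 -.8 0;0 0 0 0;0 0 0 0;0 0 0 0;0 0 0 0;0 0 0 0;0 0 0 0' 1| egrep 'tool|force'
python3 - <<'E'
from h import *
from scipy.optimize import least_squares
go(405,-345)
for n in('top','scene'):
    s=snap(n);P=cloud(s);X,Y,Zz=P[...,0],P[...,1],P[...,2]
    q=P[(Zz>185)&(Zz<225)&(abs(X-435)<135)&(abs(Y+320)<95)]
    # fit hinge-arm model: density on strips
    top=q[(abs(q[:,2]-200)<6)][:,:2]
    def d(pr):
        hx,hy,a=pr;e=np.array([np.cos(a),np.sin(a)]);w=np.array([-e[1],e[0]])
        u=(top-[hx,hy])@e;v=(top-[hx,hy])@w
        cl=lambda t,lo,hi:np.maximum(np.maximum(lo-t,t-hi),0)
        r=[np.hypot(cl(u,0,215),cl(v,-6,6))]+[np.hypot(cl(u,c-7,c+7),cl(v,-74,74)) for c in(70,175)]
        k=np.array([np.min(r,0)]);
        # centre pull: signed distances from centrelines
        c=np.min([np.hypot(cl(u,0,215),v)]+[np.hypot(u-cc,cl(v,-74,74)) for cc in(70,175)],0)
        return c
    f=least_squares(d,[535,-323,np.radians(178)],loss='soft_l1',f_scale=3,x_scale=[1,1,.01]);print(n,len(top),f.x[:2].round(1),np.degrees(f.x[2]).round(2),f.cost/len(top))
    m=(Zz>25)&(Zz<40)&(abs(X-555)<110)&(abs(Y+205)<120)
    print(' tray',cv2.minAreaRect(P[m][:,:2].astype(np.float32)),np.median(Zz[m]))
E
```

```text
tool_pos: [554.3, -205.0, 31.3]
force: [0.2, 0.3, -0.7]
grasp_force: 0.0
tool_pos: [554.1, -204.8, 257.8]
force: [0.6, -0.0, -0.4]
grasp_force: 0.0
tool_pos: [553.9, -204.8, 303.2]
force: [-0.2, 0.2, -0.3]
grasp_force: 0.0
t 25.0 at [ 553.9 -204.8  303.2] psi 80.7 shift [-5.418e+00 -4.140e+00  3.000e-03] twist None gap -0.0 F [-0.2  0.2 -0.3]
top 0 [ 535. -323.] 178.0 nan
 tray ((562.0209350585938, -184.842041015625), (156.03948974609375, 150.32919311523438), 80.59484100341797) 33.81313243839236
scene 818 [ 535.4 -322.6] 174.81 6.187336842830749
 tray ((553.7803344726562, -214.65048217773438), (221.0718231201172, 155.4738006591797), 80.37092590332031) 31.85093606715668<stdin>:18: RuntimeWarning: invalid value encountered in scalar divide
```

```bash
python3 -m handwheel '-.75 -.5 0 0;-.75 -.5 0 0;-.75 -.5 0 0;-.75 -.5 0 0;-.75 -.5 0 0;-.75 -.5 0 0;-.75 -.5 0 0;-.8 -.5 0 0' | egrep 'tool|force'
python3 - <<'E'
from h import *
go(408,-365,200)
for n in('top','scene'):
    s=snap(n);P=cloud(s);X,Y,Zz=P[...,0],P[...,1],P[...,2]
    m=(abs(Zz-200)<8)&(X>370)&(X<450)&(abs(Y+312)<16)
    q=P[m][:,:2].astype(np.float32)
    if m.sum()>10:
        l=cv2.fitLine(q,cv2.DIST_HUBER,0,.01,.01).ravel();print(n,m.sum(),l.round(3),np.degrees(np.arctan2(l[1],l[0])),'y at 413',l[3]+(413-l[2])*l[1]/l[0],'at 535',l[3]+(535-l[2])*l[1]/l[0])
        print(cv2.minAreaRect(q))
E
```

```text
tool_pos: [405.4, -365.2, 304.2]
force: [-0.5, 0.5, -0.8]
grasp_force: 0.0
t 25.8 at [ 405.4 -365.2  304.2] psi 80.7 shift [0.021 0.083 3.473] twist None gap -0.1 F [-0.5  0.5 -0.8]
top 174 [ 9.97000e-01 -8.30000e-02  4.10850e+02 -3.09472e+02] -4.765837 y at 413 -309.6509 at 535 -319.82227
((410.4911804199219, -310.56414794921875), (13.379134178161621, 78.19031524658203), 85.90778350830078)
scene 125 [ 9.97000e-01 -8.20000e-02  4.10135e+02 -3.11327e+02] -4.700515 y at 413 -311.56293 at 535 -321.59424
((409.66796875, -310.836181640625), (12.079731941223145, 78.88890075683594), 84.72879791259766)
```

```bash
python3 -m handwheel '.14 .1 .5 0;0 0 .5 0;0 0 .5 0;0 0 .5 0;0 0 .5 0;0 0 .5 0;0 0 .5 0;0 0 .44 0' | egrep 'tool|force'
python3 -m handwheel '0 0 0 0;0 0 0 0;0 0 0 0;0 0 0 0;0 0 0 0;0 0 0 0;0 0 0 0;0 0 0 0' 1 | egrep 'tool|force'
python3 - <<'E'
from h import *
go(409,-361,186)
o,T=tool();H=np.array([535.2,-321.6]);tx,ty=T[:2,0],T[:2,1]
prev=o['tool_pos'][:2]
for ph in [175.2,*np.linspace(171,80.6,23),79.5,78.5]:
    a=np.radians(ph);e=np.array([np.cos(a),np.sin(a)]);t=np.array([e[1],-e[0]])
    c=H+122*e-t*(6+11*abs(t@tx)+14.5*abs(t@ty));d=(c-prev)/30;prev=c
    print(round(ph,1),c.round(1),(d@tx).round(2),(d@ty).round(2))
E
```

```text
tool_pos: [410.3, -360.3, 184.8]
force: [-0.3, 0.4, 0.2]
grasp_force: 0.0
tool_pos: [410.1, -361.1, 186.3]
force: [-0.6, -0.1, 0.2]
grasp_force: 0.0
t 27.2 at [ 410.1 -361.1  186.3] psi 80.7 shift [-0.003 -0.036  0.009] twist None gap 0.1 F [-0.6 -0.1  0.2]
175.2 [ 412.1 -329.4] 1.05 -0.1
171.0 [ 412.  -319.4] 0.33 -0.06
166.9 [ 412.3 -311.4] 0.26 -0.03
162.8 [ 413.1 -303.5] 0.26 -0.02
158.7 [ 414.4 -295.6] 0.27 -0.0
154.6 [ 416.2 -287.8] 0.27 0.02
150.5 [ 418.5 -280. ] 0.27 0.04
146.3 [ 421.5 -272.3] 0.27 0.05
142.2 [ 424.9 -264.7] 0.27 0.07
138.1 [ 429.  -257.3] 0.26 0.09
134.0 [ 433.5 -250.2] 0.26 0.11
129.9 [ 438.7 -243.3] 0.25 0.13
125.8 [ 444.3 -236.7] 0.25 0.15
121.7 [ 450.6 -230.5] 0.24 0.17
117.6 [ 457.3 -224.7] 0.23 0.19
113.5 [ 464.5 -219.3] 0.22 0.21
109.4 [ 472.1 -214.5] 0.2 0.23
105.3 [ 480.2 -210.2] 0.19 0.24
101.1 [ 488.6 -206.4] 0.17 0.26
97.0 [ 497.4 -203.3] 0.15 0.27
92.9 [ 506.5 -200.9] 0.13 0.29
88.8 [ 515.8 -199.2] 0.11 0.3
84.7 [ 525.3 -198.2] 0.08 0.31
80.6 [ 534.9 -197.9] 0.06 0.31
79.5 [ 537.1 -197.9] 0.01 0.07
78.5 [ 539.  -197.9] 0.01 0.07
```

```bash
python3 -m handwheel '.5 -.05 0 0;.55 -.05 0 0;.33 -.06 0 0;.26 -.03 0 0;.26 -.02 0 0;.27 0 0 0;.27 .02 0 0;.27 .04 0 0' | egrep 'tool|force'
python3 -m handwheel '.27 .05 0 0;.27 .07 0 0;.26 .09 0 0;.26 .11 0 0;.25 .13 0 0;.25 .15 0 0;.24 .17 0 0;0 0 0 0' | egrep 'tool|force'
python3 - <<'E'
from h import *
go(450.6,-230.5,186)
s=snap('scene');P=cloud(s);X,Y,Zz=P[...,0],P[...,1],P[...,2]
m=(abs(Zz-200)<8)&(abs(X-480)<150)&(abs(Y+270)<150);print(m.sum(),np.nanmean(P[m],0))
cv2.imwrite('pics/g.png',cv2.resize(s['frame'][140:340,140:360],None,fx=2.7,fy=2.7))
E
```

```text
tool_pos: [418.9, -279.5, 186.1]
force: [0.6, -0.9, -0.5]
grasp_force: 0.2
tool_pos: [451.4, -229.2, 185.9]
force: [0.3, -0.0, 0.5]
grasp_force: 0.0
t 28.6 at [ 451.4 -229.2  185.9] psi 80.7 shift [-0.046 -0.019 -0.002] twist None gap 0.1 F [ 0.3 -0.   0.5]
759 [ 485.00439207 -226.36357095  199.08663065]
```

View pics/g.png

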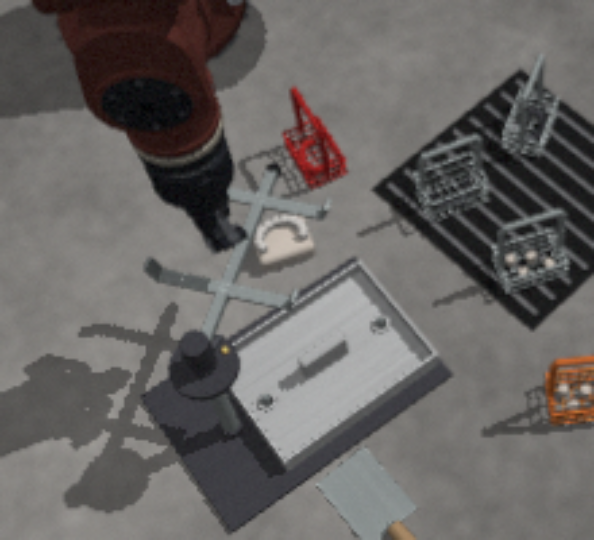

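```bash
python3 -m handwheel '.23 .19 0 0;.22 .21 0 0;.2 .23 0 0;.19 .24 0 0;.17 .26 0 0;.15 .27 0 0;.13 .29 0 0;0 0 0 0' | egrep 'tool|force'
python3 -m handwheel '.11 .3 0 0;.08 .31 0 0;.06 .2 0 0;0 0 0 0;0 0 0 0;0 0 0 0;0 0 0 0;0 0 0 0' | egrep 'tool|force'
python3 -m handwheel '0 .1 0 0;0 .05 0 0;0 0 0 0;0 0 0 0;0 0 0 0;0 0 0 0;0 0 0 0;0 0 0 0' | egrep 'tool|force'
python3 - <<'E'
from h import *
go(536,-198,186)
for n in('top','scene'):
    s=snap(n);P=cloud(s);X,Y,Zz=P[...,0],P[...,1],P[...,2]
    loc=(P[...,:2]-[535.2,-321.6])@np.array([[.163,.9866],[.9866,-.163]]).T
    m=(abs(Zz-200)<7)&(loc[...,0]>80)&(loc[...,0]<165)&(abs(loc[...,1])<40)
    q=P[m][:,:2].astype(np.float32)
    if m.sum()>10:
        l=cv2.fitLine(q,cv2.DIST_HUBER,0,.01,.01).ravel();print(n,m.sum(),l.round(3),np.degrees(np.arctan2(l[1],l[0])),cv2.minAreaRect(q))
E
```

```text
tool_pos: [508.2, -199.9, 185.7]
force: [-0.6, 0.4, -0.1]
grasp_force: 0.0
tool_pos: [531.6, -197.1, 186.1]
force: [0.7, -0.1, 0.9]
grasp_force: 0.0
tool_pos: [534.3, -197.5, 186.0]
force: [-12.8, 2.6, 5.3]
grasp_force: 6.5
t 30.6 at [ 534.3 -197.5  186. ] psi 80.6 shift [-0.006  0.06   0.   ] twist None gap -0.2 F [-12.8   2.6   5.3]
top 59 [ 4.41000e-01  8.97000e-01  5.60385e+02 -1.73803e+02] 63.823093 ((552.5258178710938, -181.09701538085938), (51.135337829589844, 24.33492088317871), 45.10304260253906)
scene 128 [ 2.02000e-01  9.79000e-01  5.55638e+02 -2.05317e+02] 78.33227 ((546.9457397460938, -199.96141052246094), (83.91991424560547, 30.76441192626953), 80.9026107788086)
```

```bash
python3 -m handwheel '0 -.3 0 0;0 -.5 0 0;0 0 -.6 0;0 0 -.8 0;0 0 -1 0;0 0 -1 0;0 0 -.8 0;0 0 -.6 0' -1 | egrep 'tool|force'
python3 -m handwheel '.2 -.9 0 0;.2 -.9 0 0;.2 -.9 0 0;0 0 0 0;0 0 0 0;0 0 0 0;0 0 0 0;0 0 0 0' | egrep 'tool|force'
python3 - <<'E'
from h import *
go(536,-198,300)
for n in('top','scene'):
    s=snap(n);P=cloud(s);X,Y,Zz=P[...,0],P[...,1],P[...,2]
    u=np.array([.163,.9866]);v=np.array([.9866,-.163])
    a=(P[...,:2]-[535.2,-321.6])@u;b=(P[...,:2]-[535.2,-321.6])@v
    m=(abs(Zz-200)<7)&(a>85)&(a<160)&(abs(b)<30)
    q=P[m][:,:2].astype(np.float32)
    if m.sum()>10:
        l=cv2.fitLine(q,cv2.DIST_HUBER,0,.01,.01).ravel();print(n,m.sum(),l.round(3),np.degrees(np.arctan2(l[1],l[0])),cv2.minAreaRect(q),'b mid',b[m].mean())
    for sg in(1,-1):
        m=(abs(Zz-200)<6)&(sg*b>12)&(sg*b<60)
        for lo,hi in((45,100),(150,205)):
            k=m&(a>lo)&(a<hi)
            if k.sum()>5: print('  strip',sg,lo,k.sum(),'a',a[k].mean().round(1))
    m=(abs(Zz-110)<9)&(X>440)&(X<720)&(Y>-40)&(Y<260)
    k,lab,st,ce=cv2.connectedComponentsWithStats(m.astype(np.uint8))
    for i in range(1,k):
        if st[i,4]>25: q=P[lab==i];print('bail',q.mean(0).round(1),cv2.minAreaRect(q[:,:2].astype(np.float32)))
E
```

```text
tool_pos: [512.9, -194.1, 332.7]
force: [0.4, -0.1, 0.7]
grasp_force: 0.0
tool_pos: [436.1, -163.3, 329.7]
force: [0.4, 0.0, 0.1]
grasp_force: 0.0
t 32.0 at [ 436.1 -163.3  329.7] psi 80.7 shift [-0.603  3.474  0.988] twist None gap 85.4 F [0.4 0.  0.1]
top 136 [ 1.56000e-01  9.88000e-01  5.56428e+02 -2.01661e+02] 81.02445 ((556.8773803710938, -200.9414520263672), (74.76158142089844, 13.044489860534668), 80.4775619506836) b mid 1.4523868652821015
  strip 1 45 99 a 67.6
  strip 1 150 95 a 172.7
  strip -1 45 19 a 66.5
  strip -1 150 96 a 172.8
bail [639.6  40.9 112.8] ((640.1173706054688, 41.86872863769531), (76.49375915527344, 8.196264266967773), 62.268314361572266)
bail [511.  186.7 112.6] ((511.2485656738281, 187.46353149414062), (8.097434997558594, 77.05374908447266), 23.840106964111328)
bail [506.4  49.6 112.8] ((506.966796875, 50.14898681640625), (78.29627227783203, 7.991419315338135), 67.60842895507812)
scene 143 [ 1.61000e-01  9.87000e-01  5.55900e+02 -2.01456e+02] 80.7084 ((554.1832885742188, -200.5725555419922), (74.86735534667969, 14.73720932006836), 80.91426849365234) b mid 0.5714109963262678
  strip 1 45 96 a 68.5
  strip 1 150 84 a 173.2
  strip -1 45 85 a 68.8
  strip -1 150 81 a 173.4
bail [510.3 186.2 112.1] ((509.076416015625, 187.4206085205078), (8.508139610290527, 77.88933563232422), 23.30065155029297)
bail [504.8  49.7 111.2] ((503.9242858886719, 49.816925048828125), (77.3779296875, 8.671611785888672), 65.77571105957031)
bail [637.3  39.1 111.6] ((638.0205688476562, 40.65303039550781), (74.87005615234375, 9.45245361328125), 62.95996856689453)
```

```bash
python3 -m handwheel '0 0 0 .7;0 0 0 .7;0 0 0 .7;0 0 0 .7;0 0 0 .65;0 0 0 0;0 0 0 0;0 0 0 0' 0 60 | egrep 'tool|gap'
python3 -c "from h import *;go(513.6,68.2,160,66.9)"
```

```text
tool_pos: [435.7, -163.0, 329.9]
finger_gap: 42.3
t 32.8 at [ 435.7 -163.   329.9] psi 67.0 shift [ 8.109 -0.625  5.663] twist 0.01 gap 42.3 F [0.3 0.3 0.1]
```

```bash
python3 -m handwheel '1 -.08 0 0;1 -.08 0 0;1 -.08 0 0;1 -.08 0 0;1 -.08 0 0;1 -.08 0 0;1 -.08 0 0;1 -.06 0 0' >/dev/null
python3 -m handwheel '.11 0 1 0;0 0 1 0;0 0 1 0;0 0 1 0;0 0 1 0;0 0 .66 0;0 0 0 0;0 0 0 0' | egrep 'tool|gap'
python3 - <<'E'
from h import *
go(513.6,68.2,98,66.9)
for n in('top','scene'):
    s=snap(n);P=cloud(s);X,Y,Zz=P[...,0],P[...,1],P[...,2]
    m=(abs(Zz-110)<9)&(X>440)&(X<720)&(Y>-40)&(Y<260)
    k,lab,st,ce=cv2.connectedComponentsWithStats(m.astype(np.uint8))
    for i in range(1,k):
        if st[i,4]>15: q=P[lab==i];print('bail',n,q.mean(0).round(1),cv2.minAreaRect(q[:,:2].astype(np.float32)))
E
```

```text
tool_pos: [513.4, 68.1, 159.7]
finger_gap: 42.8
t 34.1 at [513.4  68.1 159.7] psi 66.9 shift [0.006 0.009 2.058] twist 0.0 gap 42.8 F [-0.6  0.1  0.2]
bail scene [510.9 184.4 111.5] ((509.3863525390625, 185.36270141601562), (8.479122161865234, 73.99735260009766), 24.878042221069336)
bail scene [504.   48.6 110.6] ((503.9126281738281, 49.7675666809082), (77.51285552978516, 11.192350387573242), 63.0731201171875)
bail scene [637.4  39.8 111.5] ((636.9783325195312, 41.15638732910156), (75.7720718383789, 10.672357559204102), 61.989540100097656)
```

Stable. Descend, grip, lift.

```bash
python3 -m handwheel '0 0 .5 0;0 0 .5 0;0 0 .5 0;0 0 .3 0;0 0 .2 0;0 0 .06 0;0 0 0 0;0 0 0 0' | egrep 'tool|force'
python3 -m handwheel '0 0 0 0;0 0 0 0;0 0 0 0;0 0 0 0;0 0 0 0;0 0 0 0;0 0 0 0;0 0 0 0' 1 60 | egrep 'tool|gap|force'
python3 -m handwheel '0 0 -.2 0;0 0 -.5 0;0 0 -.8 0;0 0 -.8 0;0 0 -.8 0;0 0 -.5 0;0 0 -.2 0;0 0 0 0' | egrep 'tool|gap|force'
python3 - <<'E'
from h import *
u=np.array([.161,.987]);v=np.array([.987,-.161]);H=np.array([535.2,-321.6])
p=H+(68.2+20)*u+(1-112)*v;print(p);go(*p,228,80.8)
s=snap('scene');cv2.imwrite('pics/i.png',cv2.resize(s['frame'][100:260,240:400],None,fx=3,fy=3))
E
```

```text
tool_pos: [514.6, 68.0, 99.4]
force: [0.2, 0.6, -0.2]
grasp_force: 0.0
tool_pos: [514.3, 68.1, 98.9]
force: [-1.9, 1.1, 5.9]
finger_gap: 5.4
grasp_force: 58.7
tool_pos: [514.7, 67.9, 213.6]
force: [0.3, 0.6, -1.7]
finger_gap: 5.8
grasp_force: 58.8
[ 439.8432 -216.6756]
t 36.2 at [514.7  67.9 213.6] psi 66.9 shift [-9.704  1.434 -0.48 ] twist -3.48 gap 5.8 F [ 0.3  0.6 -1.7]
```

View pics/i.png

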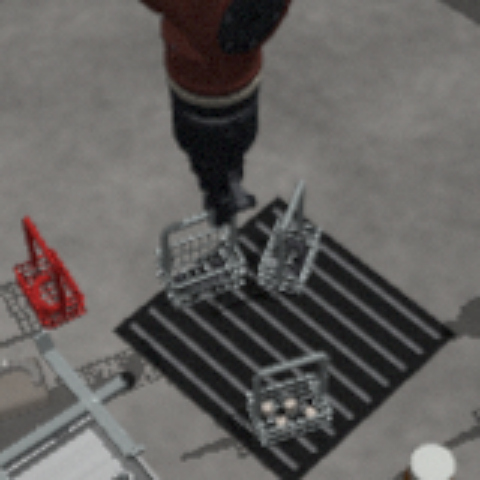

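```bash
python3 -m handwheel '0 0 -.15 -.6;0 0 -.15 -.6;0 0 -.15 -.6;0 0 0 -.6;0 0 0 -.6;0 0 0 -.48;0 0 0 0;0 0 0 0' | egrep 'tool|gap'
cat >> h.py <<'E'
U=np.array([.161,.987]);V=np.array([.987,-.161]);H=np.array([535.2,-321.6])
def ab(a,b,z): p=H+a*U+b*V;q=tool()[0]['tool_pos'][:2]-H;print('now a,b',(q@U).round(1),(q@V).round(1));go(*p,z,80.8)
E
python3 -c "from h import *;ab(88.2,-119,227)"
```

```text
tool_pos: [513.4, 68.1, 224.4]
finger_gap: 5.2
now a,b 381.2 -84.2
t 37.0 at [513.4  68.1 224.4] psi 80.7 shift [-9.765 -1.158 -0.082] twist -0.02 gap 5.2 F [ 0.7  0.3 -0.8]
```

```bash
python3 -m handwheel '-.3 -.4 -.08 0;-.6 -.4 0 0;-.8 -.35 0 0;-.8 0 0 0;-.8 0 0 0;-.8 0 0 0;-.8 0 0 0;-.8 0 0 0' | egrep 'tool|gap'
python3 -m handwheel '-.8 0 0 0;-.8 0 0 0;-.8 0 0 0;-.6 0 0 0;-.4 0 0 0;-.3 0 0 0;-.16 0 0 0;0 0 0 0' | egrep 'tool|gap'
python3 -c "from h import *;ab(88.2,-41,227)"
```

```text
tool_pos: [452.0, -96.2, 227.6]
finger_gap: 5.3
tool_pos: [434.0, -209.8, 228.0]
finger_gap: 5.1
now a,b 94.1 -117.9
t 38.3 at [ 434.  -209.8  228. ] psi 80.7 shift [-0.196  2.564  0.032] twist -0.01 gap 5.1 F [-0.3  0.3 -1.3]
```

```bash
python3 -m handwheel '-.2 .2 0 0;0 .4 0 0;0 .4 0 0;0 .4 0 0;0 .4 0 0;0 .4 0 0;0 .26 0 0;0 .1 0 0' | egrep 'tool|gap|force'
python3 -m handwheel '0 0 0 0;0 0 0 0;0 0 0 0;0 0 .2 0;0 0 .2 0;0 0 .2 0;0 0 .2 0;0 0 0 0' | egrep 'tool|gap|force'
python3 - <<'E'
from h import *
ab(88.2,-41,192)
s=snap('scene');cv2.imwrite('pics/j.png',cv2.resize(s['frame'][200:310,170:290],None,fx=5,fy=5,interpolation=cv2.INTER_CUBIC))
E
```

```text
tool_pos: [510.1, -227.3, 228.0]
force: [-0.8, 0.2, -2.1]
finger_gap: 5.6
grasp_force: 58.8
tool_pos: [508.2, -227.3, 202.4]
force: [-0.0, 0.5, -2.7]
finger_gap: 5.2
grasp_force: 58.7
now a,b 88.7 -41.8
t 39.6 at [ 508.2 -227.3  202.4] psi 80.8 shift [-0.018  0.027  0.345] twist -0.0 gap 5.2 F [-0.   0.5 -2.7]
```

View pics/j.png

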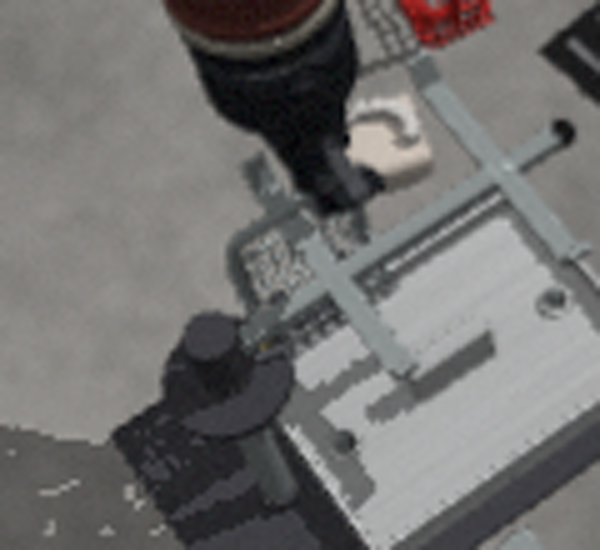

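```bash
python3 -m handwheel '0 0 .12 0;0 0 .12 0;0 0 .06 0;0 0 0 0;0 0 0 0;0 0 0 0;0 0 0 0;0 0 0 0' | egrep 'tool|force'
python3 -m handwheel '0 0 .03 0;0 0 .03 0;0 0 0 0;0 0 0 0;0 0 0 0;0 0 0 0;0 0 0 0;0 0 0 0' | egrep 'tool|force'
```

```text
tool_pos: [509.0, -227.8, 195.5]
force: [-0.5, -0.3, -1.5]
grasp_force: 58.7
tool_pos: [508.9, -227.7, 193.5]
force: [-0.6, 0.2, -2.6]
grasp_force: 58.7
```

```bash
python3 -m handwheel '0 0 .03 0;0 0 .03 0;0 0 0 0;0 0 0 0;0 0 0 0;0 0 0 0;0 0 0 0;0 0 0 0' | egrep 'tool|force'
python3 -m handwheel '0 0 .03 0;0 0 0 0;0 0 0 0;0 0 0 0;0 0 0 0;0 0 0 0;0 0 0 0;0 0 0 0' | egrep 'tool|force'
```

```text
tool_pos: [509.1, -227.8, 191.9]
force: [0.2, 0.4, 2.2]
grasp_force: 59.1
tool_pos: [509.2, -227.8, 191.6]
force: [-0.5, 1.9, 6.3]
grasp_force: 59.7
```

```bash
python3 -m handwheel '0 0 0 0;0 0 0 0;0 0 0 0;0 0 0 0;0 0 0 0;0 0 0 0;0 0 0 0;0 0 0 0' 0.5 | egrep 'tool|force|gap'
python3 -m handwheel '0 0 -.3 0;0 0 -.5 0;0 0 -.8 0;0 0 -.8 0;0 0 -.8 0;0 0 -.8 0;0 0 -.6 0;0 0 0 0' | egrep 'tool|force'
python3 -m handwheel '1 -.6 0 0;1 -.6 0 0;1 -.6 0 0;1 0 0 0;1 0 0 0;1 0 0 0;1 0 0 0;.5 0 0 0' | egrep 'tool|force'
cat >> h.py <<'E'
def look():
    for n in('top','scene'):
        s=snap(n);P=cloud(s);X,Y,Zz=P[...,0],P[...,1],P[...,2]
        m=(abs(Zz-110)<9)&(X>440)&(X<720)&(Y>-40)&(Y<260)
        k,lab,st,ce=cv2.connectedComponentsWithStats(m.astype(np.uint8))
        for i in range(1,k):
            if st[i,4]>25: q=P[lab==i];r=cv2.minAreaRect(q[:,:2].astype(np.float32));print('bail',n,q.mean(0).round(1),np.round(r[0],1),np.round(r[1],1),round(r[2],1))
    return s
E
python3 - <<'E'
from h import *
s=look();go(502.3,204.8,170,113.7)
cv2.imwrite('pics/k.png',cv2.resize(s['frame'][150:310,170:360],None,fx=4,fy=4,interpolation=cv2.INTER_CUBIC)[:600])
E
```

```text
tool_pos: [508.9, -227.7, 190.7]
force: [0.0, 0.0, -0.7]
finger_gap: 21.0
grasp_force: 0.0
tool_pos: [509.8, -228.4, 333.8]
force: [-1.2, -0.1, -0.3]
grasp_force: 0.0
tool_pos: [491.5, 5.9, 328.8]
force: [-0.2, 0.3, 0.2]
grasp_force: 0.0
bail top [511.2 186.3 112.7] [511.5 187.3] [ 7.9 76.3] 23.6
bail scene [510.7 184.9 111.1] [508.1 189. ] [ 8.8 83.9] 24.7
bail scene [636.9  39.4 110.8] [636.8  40.5] [75.3 10.1] 58.6
t 44.4 at [491.6   5.2 328.8] psi 81.0 shift [ 6.625 -0.69   5.294] twist -8.18 gap 21.5 F [-0.7 -0.2  0.3]
```

View pics/k.png

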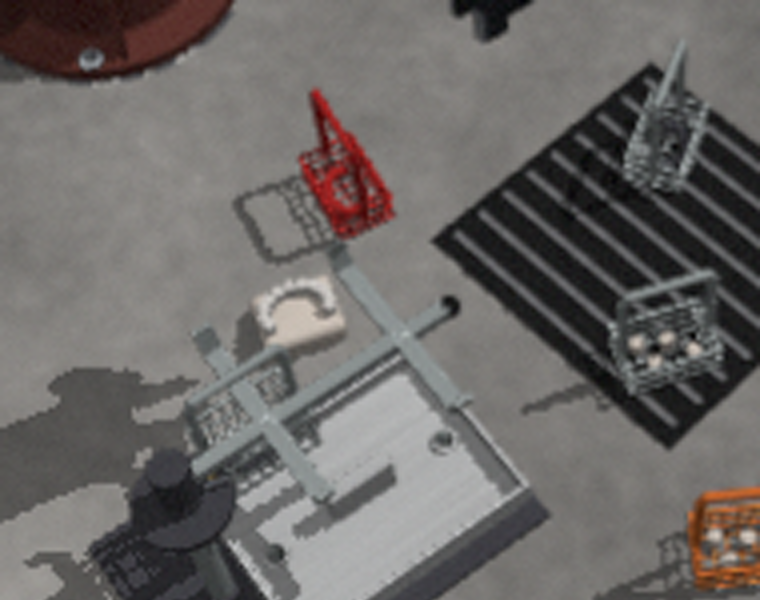

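```bash
python3 -m handwheel '0 0 0 -1;0 0 0 -1;0 0 0 -1;0 0 0 -1;0 0 0 -1;0 0 0 -1;0 0 0 -1;0 0 0 -1' 0 >/dev/null
python3 -m handwheel '0 0 .6 -.2;0 0 .6 0;0 0 .6 0;0 0 .6 0;0 0 .6 0;0 0 0 0;0 0 0 0;0 0 0 0' >/dev/null
python3 -c "from h import *;go(502.5,205.3,160,113.7)"
```

```text
t 45.8 at [491.8   2.5 239.9] psi 113.6 shift [6.057 3.026 2.66 ] twist -0.03 gap 42.8 F [-0.4  0.3  0.2]
```

```bash
python3 -m handwheel '.85 .43 0 0;.85 .43 0 0;.85 .43 0 0;.85 .43 0 0;.85 .43 0 0;.85 .43 0 0;.85 .43 0 0;.1 .02 0 0' >/dev/null
python3 -m handwheel '0 0 .6 0;0 0 .6 0;0 0 .6 0;0 0 .6 0;0 0 .26 0;0 0 0 0;0 0 0 0;0 0 0 0' >/dev/null
python3 -c "from h import *;go(502.5,205.3,98,113.7);look()"
```

```text
t 47.1 at [503.2 205.7 160.7] psi 113.6 shift [-1.000e-03 -2.900e-02  2.089e+00] twist -0.03 gap 42.9 F [-0.4  0.2 -0.1]
bail top [639.2  40.1 112.8] [639.9  40.9] [77.3  7.7] 61.6
bail top [516.2 174.7 112.8] [516.3 176.1] [ 8.  52.1] 24.2
bail scene [509.6 186.8 111. ] [508.6 188.9] [ 8.2 74.7] 23.5
bail scene [637.1  40.3 110.4] [636.7  41.2] [75.2 11.7] 61.5
```

```bash
python3 -m handwheel '0 0 .5 0;0 0 .5 0;0 0 .5 0;0 0 .3 0;0 0 .2 0;0 0 .08 0;0 0 0 0;0 0 0 0' | egrep 'tool|force'
python3 -m handwheel '0 0 0 0;0 0 0 0;0 0 0 0;0 0 0 0;0 0 0 0;0 0 0 0;0 0 0 0;0 0 0 0' 1 60 | egrep 'tool|gap|force'
python3 -m handwheel '0 0 -.2 0;0 0 -.5 0;0 0 -.8 0;0 0 -.8 0;0 0 -.8 0;0 0 -.8 0;0 0 -.4 0;0 0 0 0' | egrep 'tool|gap|force'
python3 -m handwheel '0 0 0 1;0 0 0 1;0 0 0 1;0 0 0 1;0 0 0 1;0 0 0 1;0 0 0 1;0 0 0 1' | egrep 'tool|gap|force'
python3 -m handwheel '0 0 0 .2;0 0 0 0;0 0 0 0;0 0 0 0;0 0 0 0;0 0 0 0;0 0 0 0;0 0 0 0' | egrep 'tool|gap|force'
python3 -c "from h import *;ab(193.2,-119,227)"
```

```text
tool_pos: [502.7, 205.8, 97.4]
force: [-0.8, 0.5, 0.9]
grasp_force: 0.0
tool_pos: [502.6, 205.8, 97.2]
force: [-1.7, -0.2, 4.6]
finger_gap: 5.8
grasp_force: 58.7
tool_pos: [503.6, 205.9, 228.4]
force: [-0.0, 0.2, -0.9]
finger_gap: 5.8
grasp_force: 58.8
tool_pos: [501.7, 205.6, 223.5]
force: [0.3, 0.1, -1.6]
finger_gap: 5.6
grasp_force: 58.9
tool_pos: [502.4, 205.7, 225.6]
force: [1.2, -0.4, -0.9]
finger_gap: 5.7
grasp_force: 58.9
now a,b 515.2 -117.3
t 50.5 at [502.4 205.7 225.6] psi 80.8 shift [-10.732  -0.07   -0.045] twist 0.0 gap 5.7 F [ 1.2 -0.4 -0.9]
```

```bash
python3 -m handwheel '-.4 -.07 -.04 0;-.8 0 0 0;-.9 0 0 0;-.9 0 0 0;-.9 0 0 0;-.9 0 0 0;-.9 0 0 0;-.9 0 0 0' | egrep 'tool|gap'
python3 -m handwheel '-.9 0 0 0;-.9 0 0 0;-.9 0 0 0;-.6 0 0 0;-.4 0 0 0;-.3 0 0 0;-.13 0 0 0;0 0 0 0' | egrep 'tool|gap'
python3 -c "from h import *;ab(193.2,-41,227)"
```

```text
tool_pos: [467.8, 9.0, 226.9]
finger_gap: 5.5
tool_pos: [448.5, -112.2, 226.8]
finger_gap: 5.5
now a,b 192.7 -119.3
t 51.9 at [ 448.5 -112.2  226.8] psi 80.7 shift [ 0.018  2.61  -0.006] twist -0.02 gap 5.5 F [-0.6 -0.3 -1.7]
```

```bash
python3 -m handwheel '0 .2 0 0;0 .4 0 0;0 .4 0 0;0 .4 0 0;0 .4 0 0;0 .4 0 0;0 .3 0 0;0 .1 0 0' | egrep 'tool|gap|force'
python3 -m handwheel '0 0 0 0;0 0 0 0;0 0 0 0;0 0 .2 0;0 0 .2 0;0 0 .2 0;0 0 .2 0;0 0 .1 0' | egrep 'tool|gap|force'
python3 -m handwheel '0 0 .05 0;0 0 .05 0;0 0 .05 0;0 0 0 0;0 0 0 0;0 0 0 0;0 0 0 0;0 0 0 0' | egrep 'tool|gap|force'
python3 -c "from h import *;ab(193.2,-41,191)"
```

```text
tool_pos: [527.1, -123.4, 226.3]
force: [0.9, 0.1, -1.9]
finger_gap: 5.4
grasp_force: 58.8
tool_pos: [525.2, -124.0, 198.4]
force: [0.3, 0.9, -1.0]
finger_gap: 5.4
grasp_force: 58.8
tool_pos: [525.8, -124.2, 195.5]
force: [0.5, 0.4, -2.3]
finger_gap: 5.1
grasp_force: 58.8
now a,b 193.3 -41.0
t 53.9 at [ 525.8 -124.2  195.5] psi 80.8 shift [-0.004  0.001  0.149] twist -0.0 gap 5.1 F [ 0.5  0.4 -2.3]
```

```bash
python3 -m handwheel '0 0 .05 0;0 0 .05 0;0 0 0 0;0 0 0 0;0 0 0 0;0 0 0 0;0 0 0 0;0 0 0 0' | egrep 'tool|force'
python3 -m handwheel '0 0 .05 0;0 0 .02 0;0 0 0 0;0 0 0 0;0 0 0 0;0 0 0 0;0 0 0 0;0 0 0 0' | egrep 'tool|force'
```

```text
tool_pos: [525.7, -124.2, 192.3]
force: [0.0, -0.5, -1.3]
grasp_force: 58.8
tool_pos: [525.8, -124.3, 190.4]
force: [-0.3, 0.9, 3.6]
grasp_force: 59.2
```

```bash
python3 -m handwheel '0 0 0 0;0 0 0 0;0 0 0 0;0 0 0 0;0 0 0 0;0 0 0 0;0 0 0 0;0 0 0 0' 0.5 | egrep 'tool|force|gap'
python3 -m handwheel '0 0 -.3 0;0 0 -.5 0;0 0 -.8 0;0 0 -.8 0;0 0 -.8 0;0 0 -.8 0;0 0 -.6 0;0 0 0 0' | egrep 'tool|force'
python3 -m handwheel '.8 .3 0 .93;.8 .4 0 .93;.8 .5 0 .93;.8 .6 0 .93;.8 .6 0 .93;0 0 0 0;0 0 0 0;0 0 0 0' 0| egrep 'tool|force'
python3 -c "from h import *;look();go(648,58.5,160,62.2)"
```

```text
tool_pos: [525.7, -124.2, 190.1]
force: [0.3, -0.9, 0.1]
finger_gap: 21.1
grasp_force: 0.0
tool_pos: [526.6, -124.7, 333.1]
force: [0.0, 0.4, 0.5]
grasp_force: 0.0
tool_pos: [627.8, -31.8, 328.0]
force: [0.1, 0.0, 0.3]
grasp_force: 0.0
bail scene [637.4  39.6 111.4] [637.5  40.6] [76.3 10.7] 60.4
t 57.3 at [627.6 -32.2 328.9] psi 62.2 shift [ 2.992 -0.815  5.629] twist -0.0 gap 42.5 F [-0.1 -0.4  0.2]
```

```bash
python3 -m handwheel '.75 -.2 0 0;.75 -.2 0 0;.75 -.2 0 0;.74 -.2 0 0;0 0 .7 0;0 0 .7 0;0 0 .7 0;0 0 .7 0' >/dev/null
python3 -m handwheel '0 0 .8 0;0 0 .8 0;0 0 .8 0;0 0 .4 0;0 0 0 0;0 0 0 0;0 0 0 0;0 0 0 0' >/dev/null
python3 -c "from h import *;look();go(648,58.5,98,62.2)"
```

```text
bail scene [634.3  34.1 111.4] [633.8  36.8] [66.  10.5] 62.3
t 58.7 at [649.6  58.7 161.8] psi 62.2 shift [-0.032 -0.049  2.126] twist -0.0 gap 42.6 F [ 0.4 -0.8 -0.2]
```

```bash
python3 -m handwheel '-.03 -.05 .5 0;0 0 .5 0;0 0 .5 0;0 0 .3 0;0 0 .2 0;0 0 .1 0;0 0 0 0;0 0 0 0' | egrep 'tool|force'
python3 -m handwheel '0 0 0 0;0 0 0 0;0 0 0 0;0 0 0 0;0 0 0 0;0 0 0 0;0 0 0 0;0 0 0 0' 1 60 | egrep 'tool|gap|force'
python3 -m handwheel '0 0 -.2 0;0 0 -.5 0;0 0 -.8 0;0 0 -.8 0;0 0 -.8 0;0 0 -.8 0;0 0 -.4 0;0 0 0 0' | egrep 'tool|gap|force'
python3 -m handwheel '0 0 0 -.6;0 0 0 -.6;0 0 0 -.7;0 0 0 -.7;0 0 0 -.7;0 0 0 -.7;0 0 0 -.65;0 0 0 0' | egrep 'tool|gap|force'
python3 - <<'E'
from h import *
ab(193.2,121,227)
s=snap('scene');cv2.imwrite('pics/l.png',cv2.resize(s['frame'][130:310,200:400],None,fx=3.3,fy=3.3,interpolation=cv2.INTER_CUBIC))
E
```

```text
tool_pos: [647.5, 58.7, 97.9]
force: [-0.3, -0.0, -0.1]
grasp_force: 0.0
tool_pos: [647.4, 58.7, 97.9]
force: [-0.8, 0.6, 5.4]
finger_gap: 5.6
grasp_force: 58.7
tool_pos: [648.4, 58.6, 229.4]
force: [1.3, 0.6, -1.4]
finger_gap: 5.5
grasp_force: 58.7
tool_pos: [646.4, 58.8, 224.0]
force: [-0.8, -0.3, -1.1]
finger_gap: 5.6
grasp_force: 58.7
now a,b 393.3 48.6
t 61.4 at [646.4  58.8 224. ] psi 80.9 shift [-6.677  2.395 -0.106] twist 0.03 gap 5.6 F [-0.8 -0.3 -1.1]
```

View pics/l.png

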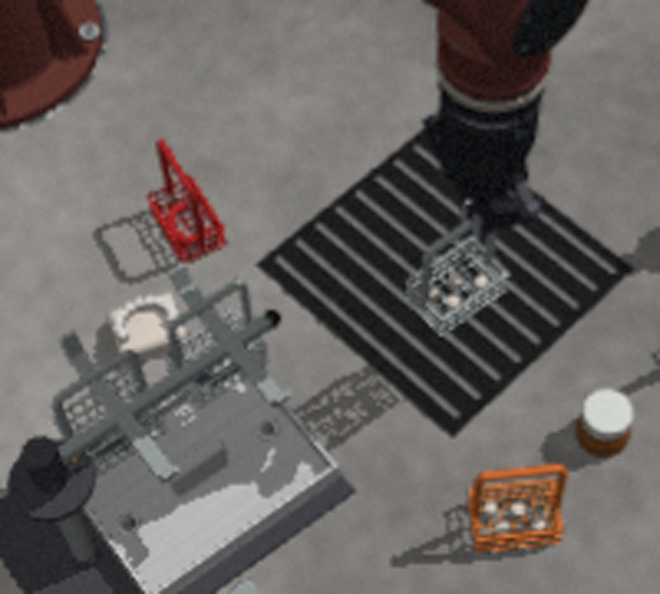

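```bash
python3 -m handwheel '-.3 .4 -.1 0;-.4 .6 0 0;-.5 .6 0 0;-.6 .6 0 0;-.7 .2 0 0;-.8 0 0 0;-.8 0 0 0;0 0 0 0' | egrep 'tool|gap'
python3 -c "from h import *;ab(193.2,121,227)"
```

```text
tool_pos: [697.8, -78.5, 227.6]
finger_gap: 5.4
now a,b 266.1 121.3
t 62.1 at [697.8 -78.5 227.6] psi 80.5 shift [-2.429  0.     0.024] twist -0.08 gap 5.4 F [-0.3 -0.6 -1.9]
```

```bash
python3 -m handwheel '-.4 0 0 0;-.6 0 0 0;-.6 0 0 0;-.5 0 0 0;-.3 0 0 0;0 0 0 0;0 0 0 0;0 0 0 0' | egrep 'tool|gap'
python3 -c "from h import *;ab(193.2,43,227)"
```

```text
tool_pos: [687.1, -144.5, 229.1]
finger_gap: 5.7
now a,b 199.3 121.4
t 62.8 at [ 687.1 -144.5  229.1] psi 80.8 shift [-0.199 -2.613  0.071] twist 0.0 gap 5.7 F [-0.1 -0.2 -1. ]
```

```bash
python3 -m handwheel '-.2 -.2 .07 0;0 -.4 0 0;0 -.4 0 0;0 -.4 0 0;0 -.4 0 0;0 -.4 0 0;0 -.3 0 0;0 -.1 0 0' | egrep 'tool|gap|force'
python3 -m handwheel '0 0 0 0;0 0 0 0;0 0 0 0;0 0 .2 0;0 0 .2 0;0 0 .2 0;0 0 .2 0;0 0 .1 0' | egrep 'tool|gap|force'
python3 -m handwheel '0 0 .05 0;0 0 .05 0;0 0 .05 0;0 0 0 0;0 0 0 0;0 0 0 0;0 0 0 0;0 0 0 0' | egrep 'tool|gap|force'
python3 -c "from h import *;ab(193.2,43,191)"
```

```text
tool_pos: [608.4, -137.4, 227.6]
force: [-0.8, -0.6, -0.9]
finger_gap: 5.6
grasp_force: 58.7
tool_pos: [608.5, -138.5, 198.4]
force: [0.4, -0.6, -1.4]
finger_gap: 5.5
grasp_force: 58.8
tool_pos: [609.1, -138.8, 195.8]
force: [-0.5, 0.1, -1.8]
finger_gap: 5.4
grasp_force: 58.8
now a,b 192.3 43.5
t 64.8 at [ 609.1 -138.8  195.8] psi 80.8 shift [ 0.029 -0.016  0.159] twist -0.0 gap 5.4 F [-0.5  0.1 -1.8]
```

```bash
python3 -m handwheel '0 0 .05 0;0 0 .05 0;0 0 0 0;0 0 0 0;0 0 0 0;0 0 0 0;0 0 0 0;0 0 0 0' | egrep 'tool|force'
python3 -m handwheel '0 0 .05 0;0 0 .02 0;0 0 0 0;0 0 0 0;0 0 0 0;0 0 0 0;0 0 0 0;0 0 0 0' | egrep 'tool|force'
```

```text
tool_pos: [609.0, -138.7, 192.7]
force: [-0.6, -1.0, 0.1]
grasp_force: 58.8
tool_pos: [609.3, -138.8, 191.1]
force: [-0.4, 1.2, 4.7]
grasp_force: 59.2
```

```bash
python3 -m handwheel '0 0 0 0;0 0 0 0;0 0 0 0;0 0 0 0;0 0 0 0;0 0 0 0;0 0 0 0;0 0 0 0' 0.5 | egrep 'tool|force|gap'
python3 -m handwheel '0 0 -.3 0;0 0 -.5 0;0 0 -.8 0;0 0 -.8 0;0 0 -.8 0;0 0 -.8 0;0 0 -.6 0;0 0 0 0' | egrep 'tool|force'
python3 -m handwheel '1 0 0 0;1 0 0 0;1 0 0 0;1 0 0 0;1 0 0 0;1 0 0 0;1 0 0 0;1 0 0 0' | egrep 'tool|force'
python3 - <<'E'
from h import *
go(600,100)
for n in('top','scene'):
    s=snap(n);P=cloud(s);X,Y,Zz=P[...,0],P[...,1],P[...,2]
    a=(P[...,:2]-H)@U;b=(P[...,:2]-H)@V
    m=(abs(Zz-208)<6)&(a>15)&(a<230)&(abs(abs(b-1)-42)<14)
    k,lab,st,ce=cv2.connectedComponentsWithStats(m.astype(np.uint8))
    for i in range(1,k):
        if st[i,4]>15: j=lab==i;print('bail',n,st[i,4],'a',a[j].min().round(),a[j].max().round(),'b',b[j].mean().round(1),'z',Zz[j].mean().round(1))
    m=(abs(Zz-200)<6)&(a>85)&(a<155)&(abs(b)<14);l=cv2.fitLine(P[m][:,:2].astype(np.float32),4,0,.01,.01).ravel();print(n,'bar',np.degrees(np.arctan2(l[1],l[0])))
    cv2.imwrite(f'pics/m_{n}.png',cv2.resize(s['frame'][170:310,170:330],None,fx=4,fy=4,interpolation=cv2.INTER_CUBIC))
E
```

```text
tool_pos: [609.0, -138.7, 190.5]
force: [0.4, 0.3, 0.3]
finger_gap: 21.5
grasp_force: 0.0
tool_pos: [609.9, -139.1, 333.8]
force: [-0.0, 0.2, 0.9]
grasp_force: 0.0
tool_pos: [647.3, 99.7, 328.3]
force: [0.7, -0.3, -1.2]
grasp_force: 0.0
t 68.1 at [647.3  99.7 328.3] psi 80.8 shift [-0.243 -1.558  0.   ] twist None gap 21.1 F [ 0.7 -0.3 -1.2]
bail top 83 a 135.0 208.0 b 47.1 z 207.3
bail top 88 a 139.0 213.0 b -37.4 z 207.3
bail top 84 a 33.0 105.0 b -37.4 z 207.3
top bar 80.76057
bail scene 71 a 141.0 211.0 b -38.7 z 206.6
bail scene 79 a 33.0 104.0 b -39.0 z 206.1
bail scene 77 a 137.0 210.0 b 45.3 z 206.0
scene bar 80.24826
```

View pics/m_scene.png

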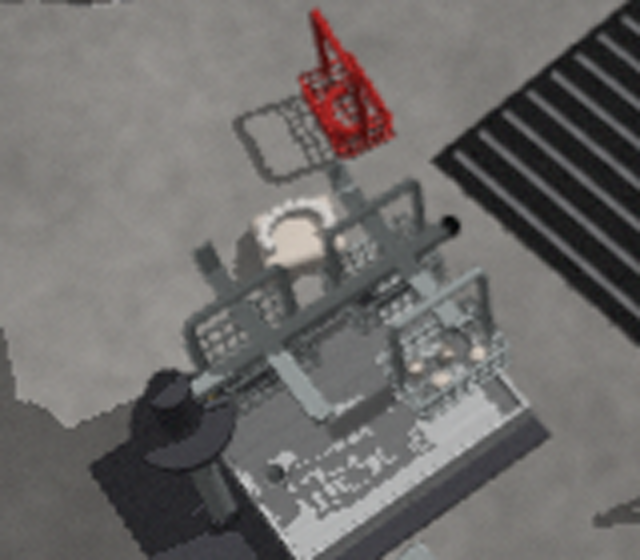

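```bash
python3 -m handwheel '0 0 0 0;0 0 0 0;0 0 0 0;0 0 0 0;0 0 0 0;0 0 0 0;0 0 0 0;0 0 0 0' | egrep 'time|force'
python3 -m handwheel '0 0 0 0;0 0 0 0;0 0 0 0;0 0 0 0;0 0 0 0;0 0 0 0;0 0 0 0;0 0 0 0' | egrep 'time|force'
python3 -c "from bench import order;print(order.sign_off())"
```

```text
time_s: 68.88
force: [-0.2, 0.4, 0.1]
grasp_force: 0.0
time_s: 69.55
force: [1.1, -0.3, -0.0]
grasp_force: 0.0
the job is handed in; nothing more can be done
None
```

I handed the job in at about 70 s; the sign-off returned no verdict. In the last pictures the cast stands upright on the bare bench, the tray lies on both pegs, the arm is at its stop, and all three baskets from the mat hang one to a hook.

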